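# Put the sauce pots in the warming well, break the lid stay, shut and lock the lid

### The job

Put every sauce pot from the chopping block upright on the floor of the warming well. When all are in, press the red knuckle of the lid stay to break it, lower the lid gently until it is fully shut, and only then swing the red-knobbed cam lever through its quarter turn to its end stop across the lid. Leave the other things on the counter where they are.

Things in the scene. Friction and masses are not known exactly. Their poses are not given: they have to be found in the camera images.
- block: round wooden chopping block, 350 mm across, 40 mm thick, fixed; origin at the centre of its underside on the counter. The sauce pots stand on it at the start.
- well: food-warming well: a fixed open metal box, outside 270 (its x) x 220 (its y) x 110 mm high (rim), origin at the centre of its underside. Walls 10 mm, inside 250 x 200 mm, inner floor 55 mm above the counter, so 55 mm deep. Its lid is hinged along the top of its +y wall; the lid's stay is outside its -x end wall; the cam lever stands outside its -y wall.
- lid (a joint): lid angle, rad: 0 = shut flat on the rim, 1.66 = standing open as at the start (a little past upright); falls as it shuts. The lid's hinge is stiff: it stays at whatever angle it is left and takes 1 to 4 N at its free edge to move. With the stay locked it cannot be lowered.
- lid_hinge (a point): point on the lid's hinge axis, at its middle (well frame: x 0, y +114 mm, z 116 mm). The axis runs along the well's x.
- lid_edge (a point): middle of the lid's free edge, 222 mm from the hinge axis; a black bead 12 mm thick runs all along it. The lid is a flat steel plate 270 mm wide (along the well's x) and 12 mm thick, its mid-plane through the hinge axis; open, its outer face looks to the well's +y; shut, its top is 122 mm above the counter. It can be pushed over and down by its outer face near this edge.
- knuckle (a joint): bend of the lid stay's knuckle, rad: -0.08 = locked, just over centre against its stop; 0 = both links in line; grows as the stay folds (about 2.65 with the lid shut). Press the knuckle down and it breaks through centre (some 2 to 5 N); it then stays folded.
- knuckle_roll (a point): middle of the red thumb roll on the stay's knuckle: a round bar 20 mm across, 45 mm long, along the well's x, sticking out from the -x end of the well and about 160 mm above the counter while locked. The stay is two links, each about 86 mm, between its foot on the end wall and the lid (joined 90 mm from the hinge axis). Pressing the roll down, and a little towards the hinge side, about 20 to 25 mm folds the stay: the roll swings about the stay's foot.
- stay_foot (a point): point on the axis about which the stay's lower link swings, beside the rim of the well's -x end wall, at the same well x as knuckle_roll.
- lever (a joint): cam lever angle, rad: 0 = along the well's -y wall, pointing to the well's -x (open; starts between -0.35 and 0); 1.571 = end stop, pointing to the well's +y across the shut lid (locked). It grows clockwise seen from above and stays where it is left; about 1.5 N at the knob.
- lever_knob (a point): middle of the upright red knob at the end of the flat black bar of the lever, 18 mm across, from 131 to 163 mm above the counter, 85 mm from the lever's pivot.
- lever_pivot (a point): point on the lever's upright pivot axis, level with the knob's middle.
- pot0_mid (a point): centre (half-way up) of a closed cream sauce pot with a white lid, an upright cylinder 56 mm across, 46 mm tall, 120 g; its z axis is up. Absent in some starts.
- pot1_mid (a point): centre (half-way up) of a closed cream sauce pot with a white lid, an upright cylinder 56 mm across, 46 mm tall, 120 g; its z axis is up. Absent in some starts.
- pot2_mid (a point): centre (half-way up) of a closed cream sauce pot with a white lid, an upright cylinder 56 mm across, 46 mm tall, 120 g; its z axis is up. Absent in some starts.
- pot3_mid (a point): centre (half-way up) of a closed cream sauce pot with a white lid, an upright cylinder 56 mm across, 46 mm tall, 120 g; its z axis is up. Absent in some starts.
- pot4_mid (a point): centre (half-way up) of a closed cream sauce pot with a white lid, an upright cylinder 56 mm across, 46 mm tall, 120 g; its z axis is up. Absent in some starts.
- takeout: open cream take-away box with golden cut chicken in it, 155 x 105 x 50 mm; bystander, leave alone; origin at the centre of its underside.
- stack: stack of empty cream take-away trays, 130 x 100 x 90 mm; bystander, leave alone; origin at the centre of its underside.
- tin: plain metal tin, 60 mm across, 80 mm tall; bystander, leave alone; origin at the centre of its underside.

How it is judged:
On the way, in this order (a step that is already met when the one before it is completed fails the run):
1. every pot present stands upright on the well's floor, the lid still open (x of pot0_mid in the frame of well between -0.105 and 0.105 m and y of pot0_mid in the frame of well between -0.082 and 0.082 m and z of pot0_mid in the frame of well between 0.07 and 0.086 m and angle between each of pot0_mid, pot1_mid, pot2_mid, pot3_mid, pot4_mid's own z axis and vertical below 0.15 rad and x of pot1_mid in the frame of well between -0.105 and 0.105 m and y of pot1_mid in the frame of well between -0.082 and 0.082 m and z of pot1_mid in the frame of well between 0.07 and 0.086 m and x of pot2_mid in the frame of well between -0.105 and 0.105 m and y of pot2_mid in the frame of well between -0.082 and 0.082 m and z of pot2_mid in the frame of well between 0.07 and 0.086 m and x of pot3_mid in the frame of well between -0.105 and 0.105 m and y of pot3_mid in the frame of well between -0.082 and 0.082 m and z of pot3_mid in the frame of well between 0.07 and 0.086 m and x of pot4_mid in the frame of well between -0.105 and 0.105 m and y of pot4_mid in the frame of well between -0.082 and 0.082 m and z of pot4_mid in the frame of well between 0.07 and 0.086 m and value of joint lid above 1.3 rad), for 0.3 s.
2. the stay is broken: its knuckle is bent well past centre (value of joint knuckle above 0.3 rad), for 0.2 s.
3. the lid is shut (value of joint lid below 0.04 rad), for 0.3 s.
4. the cam lever is at its end stop (value of joint lever above 1.48 rad), for 0.2 s.
At the end, for the whole second after the job is handed in: Every pot present stands upright (within 0.15 rad) on the floor inside the well, the lid is shut (within 0.04 rad), and the cam lever is at its end stop (beyond 1.48 rad of 1.571) (x of pot0_mid in the frame of well between -0.105 and 0.105 m and y of pot0_mid in the frame of well between -0.082 and 0.082 m and z of pot0_mid in the frame of well between 0.07 and 0.086 m and angle between each of pot0_mid, pot1_mid, pot2_mid, pot3_mid, pot4_mid's own z axis and vertical below 0.15 rad and x of pot1_mid in the frame of well between -0.105 and 0.105 m and y of pot1_mid in the frame of well between -0.082 and 0.082 m and z of pot1_mid in the frame of well between 0.07 and 0.086 m and x of pot2_mid in the frame of well between -0.105 and 0.105 m and y of pot2_mid in the frame of well between -0.082 and 0.082 m and z of pot2_mid in the frame of well between 0.07 and 0.086 m and x of pot3_mid in the frame of well between -0.105 and 0.105 m and y of pot3_mid in the frame of well between -0.082 and 0.082 m and z of pot3_mid in the frame of well between 0.07 and 0.086 m and x of pot4_mid in the frame of well between -0.105 and 0.105 m and y of pot4_mid in the frame of well between -0.082 and 0.082 m and z of pot4_mid in the frame of well between 0.07 and 0.086 m and value of joint lid below 0.04 rad and value of joint lever above 1.48 rad); the robot touches nothing.
It fails at once if the lid is slammed: it turns faster than 1 rad/s over its last 0.35 rad (value of joint lid below 0.35 rad and velocity of joint lid below -1 rad/s).
It fails at once if the cam lever is swung in (past 0.5 rad) while the lid is still up (value of joint lever above 0.5 rad and value of joint lid above 0.1 rad).
It fails at once if the take-away box, stack of trays or tin is moved more than 40 mm (distance of any of takeout, stack, tin from where it was at the start of the episode above 0.04 m).
Of pot0, pot1, pot2, pot3, pot4 only 3 to 5 are there at a start; the rules pass over those that are not, and their reading is None.
At some moment in a run one of pot0, pot1, pot2, pot3, pot4 may be knocked a few centimetres aside while the robot is not near it.
It also fails if it takes over 210 s, if anything falls off the work surface, if the arm or the gripper's body presses on something with over 40 N, if the wrist force passes 120 N, or if a joint passes its speed limit or range.

### The arm

A 6-joint arm with a two-finger parallel gripper is mounted at the origin on the work surface. World frame = base frame: x ahead of the robot, y to its left, z up, the work surface at z = 0. Lengths are in m, angles in rad, forces in N, time in s.
With the tool pointing down it reaches from about 0.25 to 0.8 m from the base axis. Payload 3.9 kg.
Tool frame: the origin (TCP) lies midway between the tips of the shut fingers; the grasp point (between the pads) lies 19 mm behind it; z points along the fingers, y is the direction in which the jaws open and shut (so a half turn about z gives the same grasp; the last joint's range is limited). The gripper opens to 85 mm and grips with 20 to 120 N. Pads are 22 mm wide; open, the fingers measure 114 mm over their backs; the gripper's body (76 mm by 85 mm) begins 54 mm behind the grasp point. The pads swing forward as they close: fully open they stand 13 mm farther back than shut.
Start: joints at [-1.34, 0.26, -0.138, 1.173, 0, 1.571], TCP at [0.12, -0.511, 0.231] pointing down, gripper open.
Joint ranges: [-2.78, 2.78], [-0.83, 1.72], [-1.28, 1.37], [-1.9, 2.12], [-1.57, 1.48], [-3.14, 3.14]. Speed limits (rad/s): [2.57, 2.57, 3.14, 3.14, 3.14, 3.14].

### API

Orientations are given as a unit quaternion [w, x, y, z].
In Python, from rig import env gives the robot as it stands.
- The arm moves only by the tool jog_arm, never from a script. Its argument "increments" is a list of rows, each a list of 3 entries, a list of its own where there are three numbers: the closure, from -1 (fully open) to 1 (shut), then the shift along the tool's x, y, z in cm, then the turn about the tool's z in degrees. A call has 1 to 8 rows; each row shifts and turns the commanded pose from where the row before left it, along the tool's axes as they then stand; what a row does not reach is not made up. A row lasts 1/10 s, in which the tool goes at most 50 mm and 8.59 degrees, less where a joint would pass 70% of its speed; a pose out of reach is approached as far as the arm can. A call with a gripper value outside its range is refused whole. The fingers move at their own pace and stop on an object; the grip force is fixed at half the most. Time passes only in rows, so rows that do not move let the fingers close. It gives the time, the measured TCP pose, the force and the opening at its end, in the units of the state.
- env.sense(): the state, without advancing time (a new reading comes with each control period).
- env.capture(name): name is "side" or "top"; returns a dict with "frame" (420x560x3 uint8, red, green, blue), "z_map" (420x560 float32, m along the optical axis (not along the pixel's ray), 0 where there is no reading), "fov_y" (degrees; the focal length in pixels is half the picture's height over the tangent of half this angle, whatever the lens; pixels are square), "cx", "cy" (the principal point, pixels), "position" and "attitude" of the camera in the world. Camera axes: x right, y down, z forward; pixel columns grow to the right and rows downward; lengths in m; the calibration is good to about 2 mm. A picture is of the moment at which its call begins.
- env.job_done(): hands the job in, once; it reports no verdict.
The state is a dict: "time_s": time; "joints": joint angles; "dq": joint speeds; "joint_torque": joint torques, N m; "position": TCP position; "eef_rot": TCP orientation; "ft_force": force on the tool from outside, world axes, zero at the start; "ft_torque": the same for the moment, N m; "gripper_width": finger opening in m.
Only numpy, scipy, OpenCV 4.12 (cv2) and the standard library are available. Lean on these libraries where they do the work, as an engineer would, in place of code of your own. Each camera call takes 0.05 s, during which the arm holds its last target.

## Working session

There is one attempt and no reset: what is moved stays moved. The work goes in short steps, Python scripts to look and compute and a tool call to move; the robot and the scene stay as the last step left them, time stands still between calls to the robot, and variables do not carry over. Pictures are saved under pics/ and viewed, and the job is handed in when it is done.

Besides the shell and the picture viewer there is one more tool, called after "Emit:" by a JSON object that holds its "name" and its "arguments", one argument or row to a line. jog_arm: Moves the arm, as the interface text tells. Its arguments: {"type":"object","properties":{"increments":{"type":"array","items":{"type":"array"}}},"required":["increments"]}

```bash
mkdir -p pics; ls; cat > h.py <<'E'
import numpy as np,cv2
from scipy.spatial.transform import Rotation as R
from rig import env
def cap(n,save=None):
    c=env.capture(n)
    if save: cv2.imwrite('pics/'+save+'.png',c['frame'][:,:,::-1])
    return c
def cloud(c):
    H,W=c['z_map'].shape
    f=H/2/np.tan(np.radians(c['fov_y'])/2)
    u,v=np.meshgrid(np.arange(W),np.arange(H))
    z=c['z_map'].astype(float)
    p=np.stack([(u-c['cx'])/f*z,(v-c['cy'])/f*z,z],-1)
    q=c['attitude']
    M=np.array(q) if np.shape(q)==(3,3) else R.from_quat([q[1],q[2],q[3],q[0]]).as_matrix()
    P=p@M.T+np.array(c['position']); P[z==0]=np.nan
    return P
E
python3 - <<'E'
from h import *
for n in('side','top'):
    c=cap(n,n+'0'); print(n,c['fov_y'],c['cx'],c['cy'],c['position'],c['attitude'])
    np.savez('/tmp/'+n+'0.npz',P=cloud(c),f=c['frame'])
print(env.sense())
E
```

```text
pics
side 57.4697204564291 278.46011861247337 210.95202478287405 [0.0768287  0.46863973 0.91722982] [ 0.14164438 -0.38709569  0.8472816  -0.33497415]
top 47.42642679019866 276.77237405711065 213.20752528656232 [0.40589604 0.01781534 1.64732003] [-0.03390609  0.71294308 -0.69960661  0.03336366]
{'time_s': 0.1, 'joints': array([-1.33999812e+00,  2.60597344e-01, -1.39247316e-01,  1.17272207e+00,
       -8.22893099e-06,  1.57077862e+00]), 'dq': array([-0.00111259, -0.00173883,  0.00387992,  0.00215193, -0.00149462,
        0.00089758]), 'joint_torque': array([ 7.86112560e-05, -4.06507659e+01,  2.54527670e+01,  1.01813048e-02,
       -1.42580143e-05, -1.42100827e-06]), 'position': array([ 0.11995045, -0.5104705 ,  0.23055641]), 'eef_rot': array([-8.78843409e-04,  9.93347500e-01,  1.15151902e-01, -1.06004467e-04]), 'ft_force': array([-0.21317138, -0.58601394, -0.5051056 ]), 'ft_torque': array([ 0.0262598 , -0.00698118, -0.05198486]), 'gripper_width': 0.08530354868000953}
```

View pics/top0.png

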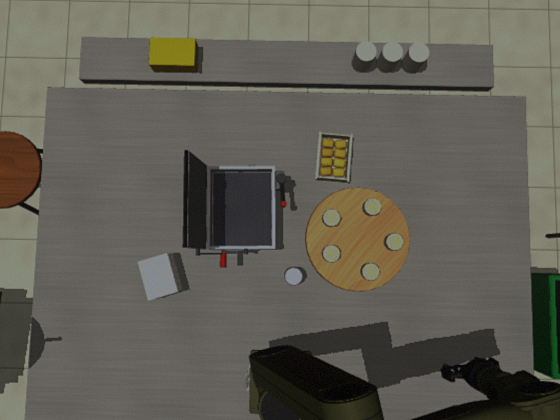

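View pics/side0.png

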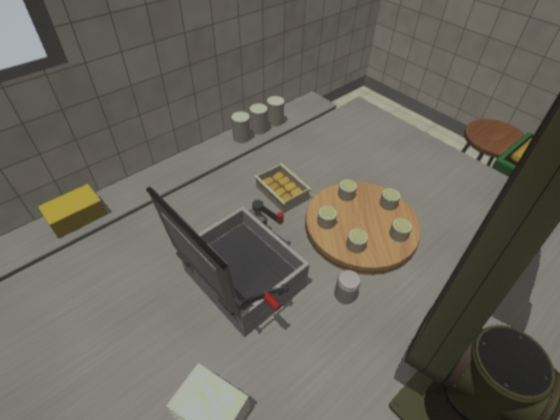

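The top view shows five pots on the block at (331,218), (372,207), (395,242), (331,253) and (371,271). It also shows the well with its inner floor around (240,210), the open lid on its left, the red roll at (223,260) and the red lever knob at (284,203).

```bash
python3 - <<'E'
import numpy as np,cv2
for n in('top','side'):
    d=np.load(f'/tmp/{n}0.npz');P=d['P'];f=d['f']
    z=P[...,2]
    m=((z>0.078)&(z<0.094)&(P[...,0]>0.2)&(P[...,0]<0.9)&(P[...,1]<0.0)).astype(np.uint8)
    k,l,s,c=cv2.connectedComponentsWithStats(m)
    print(n)
    for i in range(1,k):
        if s[i,4]>30: 
            q=P[l==i]; print('pot',s[i,4],c[i].round(),np.nanmean(q,0).round(4),((np.nanmin(q[:,:2],0)+np.nanmax(q[:,:2],0))/2).round(4))
    hsv=cv2.cvtColor(f,cv2.COLOR_RGB2HSV)
    r=(((hsv[...,0]<6)|(hsv[...,0]>174))&(hsv[...,1]>170)&(hsv[...,2]>60)).astype(np.uint8)
    k,l,s,c=cv2.connectedComponentsWithStats(r)
    for i in range(1,k):
        if s[i,4]>8:
            q=P[l==i]; print('red',s[i],c[i].round(),np.nanmedian(q,0).round(4),np.nanmin(q,0).round(3),np.nanmax(q,0).round(3))
d=np.load('/tmp/top0.npz');P=d['P'];z=P[...,2]
m=((z>0.100)&(z<0.118)&(P[...,0]>0.2)&(P[...,0]<0.9)).astype(np.uint8)
ys,xs=np.nonzero(m); print('rim px',xs.min(),xs.max(),ys.min(),ys.max())
m2=m.copy(); m2[:, :180]=0
q=P[m2>0]; r=cv2.minAreaRect((q[:,:2]*1000).astype(np.float32)); print('rim rect',r,cv2.boxPoints(r))
# inner floor
m=((z>0.050)&(z<0.060)); k,l,s,c=cv2.connectedComponentsWithStats(m.astype(np.uint8))
i=1+np.argmax(s[1:,4]); q=P[l==i]; r=cv2.minAreaRect((q[:,:2]*1000).astype(np.float32)); print('floor',s[i],r,np.nanmean(q,0))
# lid top
m=(z>0.25)&(P[...,0]>0.3)&(P[...,1]>0.0)
q=P[m];print('lid',len(q),np.nanmin(q,0),np.nanmax(q,0))
for nm,(a,b,zz) in dict(tin=((0.0,0.06),None,0.08)).items(): pass
m=((z>0.07)&(z<0.1)).astype(np.uint8); k,l,s,c=cv2.connectedComponentsWithStats(m)
for i in range(1,k):
    if s[i,4]>30: q=P[l==i]; print(s[i],c[i].round(),np.nanmean(q,0).round(3))
E
```

```text
top
pot 229 [372. 207.] [ 0.5826 -0.2915  0.0869] [ 0.5836 -0.2923]
pot 220 [331. 218.] [ 0.5432 -0.1569  0.0867] [ 0.5443 -0.1577]
pot 233 [394. 242.] [ 0.4694 -0.3632  0.0868] [ 0.4696 -0.3642]
pot 232 [331. 253.] [ 0.4272 -0.1575  0.0864] [ 0.4267 -0.1573]
pot 238 [370. 271.] [ 0.371  -0.285   0.0868] [ 0.3708 -0.2854]
pot 178 [293. 276.] [ 0.3508 -0.0366  0.0821] [ 0.3514 -0.0363]
red [281 201   5   6  25] [283. 203.] [0.579  0.0014 0.164 ] [ 0.57  -0.005  0.156] [0.587 0.008 0.172]
red [221 253   5  14  68] [223. 260.] [0.4008 0.1833 0.1655] [0.381 0.177 0.157] [0.421 0.19  0.174]
side
pot 152 [538.  22.] [ 0.7794 -2.0964  0.0859] [ 0.7796 -2.0978]
pot 198 [348. 186.] [ 0.5816 -0.2873  0.0866] [ 0.5833 -0.2889]
pot 209 [391. 195.] [ 0.468  -0.3588  0.0864] [ 0.4698 -0.3615]
pot 237 [327. 213.] [ 0.5416 -0.1523  0.0866] [ 0.5448 -0.1554]
pot 259 [402. 226.] [ 0.3692 -0.2808  0.0863] [ 0.3699 -0.2831]
pot 275 [357. 236.] [ 0.4256 -0.1534  0.0863] [ 0.427  -0.1562]
pot 300 [349. 278.] [ 0.3509 -0.0349  0.081 ] [ 0.3515 -0.035 ]
red [265 293  13  14  83] [271. 300.] [0.3988 0.1895 0
[... 563 characters left out ...]
 [ 1.116 -0.271  0.076]
[382  42  21  21 312] [392.  52.] [ 1.116 -0.362  0.076]
[408  43  21  21 313] [418.  52.] [ 1.116 -0.451  0.076]
[210 170  20  34  75] [215. 180.] [0.663 0.226 0.084]
[231 170  41   2  72] [250. 170.] [0.696 0.11  0.084]
[363 198  18  18 243] [372. 207.] [ 0.583 -0.291  0.087]
[210 205   2  41  61] [210. 224.] [0.515 0.237 0.086]
[322 209  18  18 237] [331. 218.] [ 0.544 -0.157  0.087]
[385 233  18  18 249] [394. 242.] [ 0.469 -0.362  0.086]
[322 245  18  18 243] [331. 253.] [ 0.427 -0.157  0.087]
[ 137  253   42   48 1287] [157. 276.] [0.342 0.402 0.09 ]
[361 263  18  18 246] [370. 271.] [ 0.371 -0.285  0.087]
[284 267  18  18 244] [293. 276.] [ 0.351 -0.036  0.08 ]
```

```bash
python3 - <<'E'
import numpy as np,cv2
d=np.load('/tmp/top0.npz')
cv2.imwrite('pics/topzoom.png',cv2.resize(d['f'][130:310,130:350][:,:,::-1],None,fx=3.3,fy=3.3,interpolation=cv2.INTER_CUBIC))
d=np.load('/tmp/side0.npz')
cv2.imwrite('pics/sidezoom.png',cv2.resize(d['f'][170:350,140:360][:,:,::-1],None,fx=3.3,fy=3.3,interpolation=cv2.INTER_CUBIC))
E
```

```text
(no output)
```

View pics/topzoom.png

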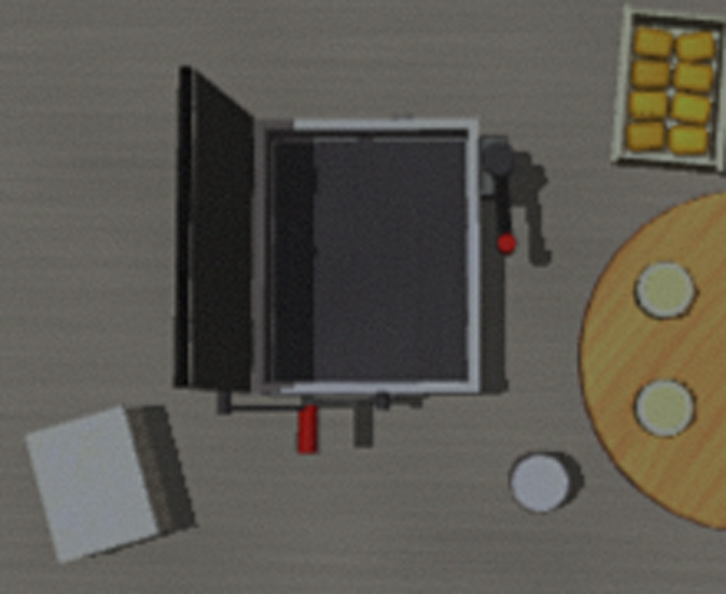

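View pics/sidezoom.png

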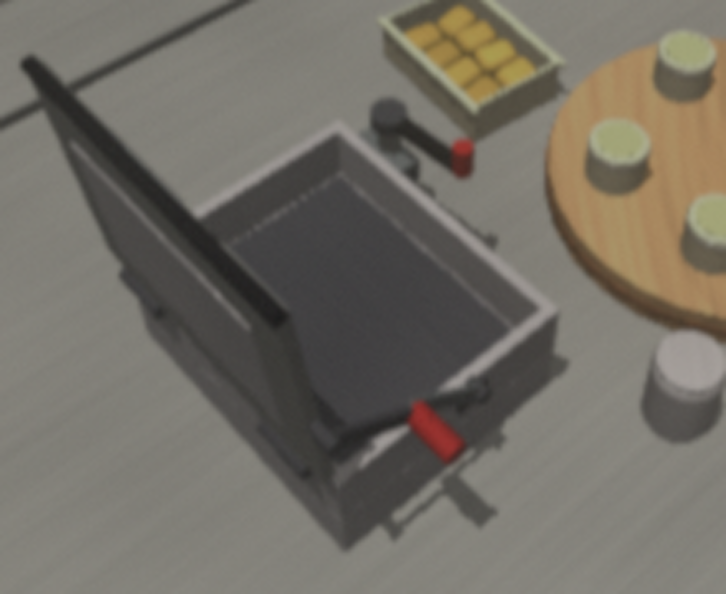

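```bash
python3 - <<'E'
import numpy as np,cv2
d=np.load('/tmp/top0.npz');P=d['P'];z=P[...,2]
x,y=P[...,0],P[...,1]
m=(z>0.103)&(z<0.116)&(x>0.42)&(x<.72)&(y>0.02)&(y<.26)
q=P[m]
# -y wall strip: rows of const x
for a in np.arange(.46,.70,.04):
    s=q[(abs(q[:,0]-a)<.01)&(q[:,1]<.08)]; print('-y wall x',a.round(2),s[:,1].min().round(4),s[:,1].max().round(4),len(s))
for a in np.arange(.06,.22,.03):
    s=q[(abs(q[:,1]-a)<.01)]; lo=s[s[:,0]<.5];hi=s[s[:,0]>.6]
    print('y',a.round(2),lo[:,0].min().round(4),lo[:,0].max().round(4),hi[:,0].min().round(4) if len(hi) else 0,hi[:,0].max().round(4) if len(hi) else 0)
# lid bead
m=(z>.33)&(x>.3)&(y>.2)&(x<.8); s=P[m]; print(len(s),s[:,0].min(),s[:,0].max(),np.polyfit(s[:,0],s[:,1],1),s[:,1].mean())
m=(z>.125)&(z<.16)&(y<.04)&(y>-.05)&(x>.5)&(x<.75); s=P[m]
for p in s: print(p.round(3))
E
```

```text
-y wall x 0.46 0.0274 0.0341 18
-y wall x 0.5 0.0281 0.0349 18
-y wall x 0.54 0.0289 0.0357 20
-y wall x 0.58 0.0297 0.0365 16
-y wall x 0.62 0.0304 0.0373 16
-y wall x 0.66 0.0248 0.038 23
y 0.06 0.4395 0.4464 0.6964 0.7074
y 0.09 0.439 0.4458 0.6961 0.7072
y 0.12 0.4226 0.4452 0.6943 0.7058
y 0.15 0.4347 0.4446 0.694 0.705
y 0.18 0.434 0.4441 0.692 0.7048
y 0.21 0.4335 0.4435 0.6929 0.7034
567 0.4332141289526163 0.7029677727118622 [0.02418753 0.25769187] 0.271380297986335
[0.678 0.012 0.145]
[0.678 0.009 0.147]
[0.678 0.006 0.144]
[0.675 0.019 0.141]
[0.676 0.016 0.137]
[0.676 0.012 0.141]
[0.675 0.009 0.142]
[0.676 0.006 0.14 ]
[0.675 0.003 0.147]
[0.67  0.022 0.151]
[0.671 0.019 0.145]
[0.672 0.016 0.145]
[0.671 0.012 0.146]
[0.671 0.009 0.148]
[0.672 0.006 0.142]
[0.673 0.003 0.138]
[ 0.673 -0.     0.14 ]
[0.668 0.025 0.145]
[0.669 0.022 0.142]
[0.669 0.019 0.138]
[0.668 0.015 0.147]
[0.668 0.012 0.146]
[0.669 0.009 0.14 ]
[0.669 0.006 0.142]
[0.669 0.003 0.144]
[ 0.669 -0.     0.14 ]
[ 0.67  -0.004  0.139]
[0.666 0.025 0.141]
[0.665 0.022 0.145]
[0.664 0.019 0.15 ]
[0.664 0.015
[... 2124 characters left out ...]
608 0.008 0.14 ]
[0.608 0.005 0.141]
[0.609 0.002 0.137]
[ 0.607 -0.001  0.15 ]
[0.605 0.011 0.142]
[0.605 0.008 0.139]
[0.605 0.005 0.137]
[0.604 0.002 0.145]
[ 0.605 -0.002  0.14 ]
[0.601 0.011 0.142]
[0.601 0.008 0.144]
[0.602 0.005 0.137]
[0.601 0.002 0.147]
[ 0.602 -0.002  0.141]
[0.599 0.008 0.135]
[0.599 0.005 0.139]
[0.598 0.002 0.144]
[ 0.598 -0.002  0.147]
[0.595 0.008 0.144]
[0.595 0.005 0.142]
[0.596 0.001 0.139]
[ 0.596 -0.002  0.137]
[0.592 0.008 0.14 ]
[0.593 0.004 0.133]
[0.592 0.001 0.146]
[ 0.592 -0.002  0.14 ]
[0.589 0.008 0.14 ]
[0.587 0.005 0.16 ]
[ 0.584 -0.002  0.156]
[0.577 0.001 0.16 ]
[0.572 0.007 0.148]
[ 0.573 -0.005  0.139]
[0.57  0.004 0.141]
[0.57  0.001 0.14 ]
```

Emit:
{"name": "jog_arm", "arguments": {
  "increments": [
    [-1,[0,0,0],8],
    [-1,[0,0,0],5.2]
  ]
}}

```text
time_s: 0.3
position: [0.12, -0.5106, 0.2308]
eef_rot: [-0.001, 1.0, -0.002, -0.0]
ft_force: [0.1, 0.3, 0.4]
gripper_width: 0.0856
```

Emit:
{"name": "jog_arm", "arguments": {
  "increments": [
    [-1,[3.58,-3.23,0],0],
    [-1,[3.58,-3.23,0],0],
    [-1,[3.58,-3.23,0],0],
    [-1,[3.58,-3.23,0],0],
    [-1,[3.58,-3.23,0],0],
    [-1,[3.58,-3.23,0],0],
    [-1,[3.58,-3.23,0],0],
    [-1,[0,0,2],0]
  ]
}}

```text
time_s: 1.1
position: [0.3759, -0.2823, 0.213]
eef_rot: [0.001, 1.0, 0.004, 0.003]
ft_force: [0.3, -0.8, -0.7]
gripper_width: 0.0854
```

Emit:
{"name": "jog_arm", "arguments": {
  "increments": [
    [-1,[0,0,4],0],
    [-1,[0,0,4],0],
    [-1,[0,0,3],0],
    [-1,[0,0,0],0]
  ]
}}

```text
time_s: 1.5
position: [0.3672, -0.2821, 0.0974]
eef_rot: [-0.003, 1.0, 0.0, -0.004]
ft_force: [-0.5, 0.3, 1.1]
gripper_width: 0.0852
```

Emit:
{"name": "jog_arm", "arguments": {
  "increments": [
    [-1,[0,0,0],0],
    [-1,[0,0,0],0]
  ]
}}

```text
time_s: 1.7
position: [0.3718, -0.2859, 0.1029]
eef_rot: [0.001, 1.0, 0.0, 0.001]
ft_force: [0.0, -0.6, -0.6]
gripper_width: 0.0852
```

```bash
cat > pots.py <<'E'
from h import *
for n in('top','side'):
    P=cloud(cap(n)); z=P[...,2]
    out=[]
    for lo,hi,t in((.078,.094,'block'),(.095,.108,'well')):
        m=((z>lo)&(z<hi)&(P[...,0]>0.3)&(P[...,0]<0.75)&(P[...,1]<0.24)&(P[...,1]>-.5)).astype(np.uint8)
        m=cv2.morphologyEx(m,cv2.MORPH_OPEN,np.ones((3,3)))
        k,l,s,c=cv2.connectedComponentsWithStats(m)
        for i in range(1,k):
            if s[i,4]>100:
                q=P[l==i]; print(n,t,s[i,4],c[i].round(),((np.nanmin(q[:,:2],0)+np.nanmax(q[:,:2],0))/2).round(4))
s=env.sense(); print(s['time_s'],s['position'],s['gripper_width'])
E
python3 pots.py
```

```text
top block 198 [372. 207.] [ 0.5849 -0.2925]
top block 210 [331. 218.] [ 0.5446 -0.1575]
top block 212 [394. 241.] [ 0.4697 -0.3634]
top block 221 [330. 253.] [ 0.4283 -0.1572]
side block 202 [348. 186.] [ 0.5826 -0.2892]
side block 208 [390. 195.] [ 0.4697 -0.3616]
side block 232 [327. 213.] [ 0.5442 -0.1553]
side block 167 [404. 227.] [ 0.3627 -0.2835]
side block 274 [357. 236.] [ 0.4271 -0.1551]
side block 285 [349. 279.] [ 0.3515 -0.0342]
1.8 [ 0.37192258 -0.28599579  0.10310928] 0.08546514492541944
```

Emit:
{"name": "jog_arm", "arguments": {
  "increments": [
    [-1,[-0.1,-0.1,3],0],
    [-1,[0,0,2],0],
    [-1,[0,0,0.7],0],
    [-1,[0,0,0],0],
    [1,[0,0,0],0],
    [1,[0,0,0],0],
    [1,[0,0,0],0],
    [1,[0,0,0],0]
  ]
}}

```text
time_s: 2.6
position: [0.3707, -0.2848, 0.0458]
eef_rot: [0.001, 1.0, 0.0, 0.001]
ft_force: [-0.5, 0.7, 5.5]
gripper_width: 0.0551
```

Emit:
{"name": "jog_arm", "arguments": {
  "increments": [
    [1,[0,0,0],0],
    [1,[0,0,-2],0],
    [1,[0,0,-2],0]
  ]
}}

```text
time_s: 2.9
position: [0.3691, -0.2835, 0.0848]
eef_rot: [-0.0, 1.0, 0.0, -0.0]
ft_force: [0.3, 0.3, -1.4]
gripper_width: 0.0551
```

Emit:
{"name": "jog_arm", "arguments": {
  "increments": [
    [1,[0,0,-4],0],
    [1,[0,0,-4],0],
    [1,[0.6,-2.3,-3.5],0],
    [1,[1.2,-4.6,0],0],
    [1,[1.2,-4.6,0],0],
    [1,[1.2,-4.6,0],0],
    [1,[1.2,-4.6,0],0],
    [1,[1.2,-4.6,0],0]
  ]
}}

```text
time_s: 3.7
position: [0.4356, -0.029, 0.1999]
eef_rot: [0.0, 1.0, 0.0, 0.001]
ft_force: [1.4, -0.0, -1.3]
gripper_width: 0.0551
```

Emit:
{"name": "jog_arm", "arguments": {
  "increments": [
    [1,[1.2,-4.6,0],0],
    [1,[1.2,-4.6,0],0],
    [1,[1.2,-4.6,0],0],
    [1,[1.2,-4.6,0],0],
    [1,[0.6,-2.5,0],0],
    [1,[0,0,0],0],
    [1,[0,0,0],0],
    [1,[0,0,0],0]
  ]
}}

```text
time_s: 4.5
position: [0.4869, 0.0858, 0.2048]
eef_rot: [-0.039, 0.997, 0.062, -0.003]
ft_force: [0.0, 0.3, -0.9]
gripper_width: 0.0544
```

```bash
python3 - <<'E'
from h import *
cap('top','t1');cap('side','s1')
s=env.sense();print(s['time_s'],s['position'],s['ft_force'],s['gripper_width'])
E
```

```text
4.6 [0.48708762 0.08592976 0.20489957] [ 0.02917193 -0.10094561 -1.56250226] 0.05443765271711984
```

View pics/s1.png

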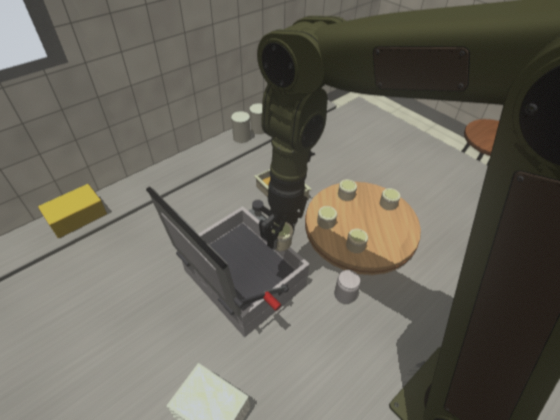

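```bash
python3 -c "
from h import *
s=env.sense();print(s['joints'],s['eef_rot'])"
```

```text
[ 0.12336316  0.22233587 -0.26254538  1.08757192  0.07917241  3.14061676] [-0.03945116  0.99728787  0.06204807 -0.0032465 ]
```

Emit:
{"name": "jog_arm", "arguments": {
  "increments": [
    [1,[0,0,0],-8.5],
    [1,[0,0,0],-8.5],
    [1,[0,0,0],-8.5],
    [1,[0,0,0],-8.5]
  ]
}}

```text
time_s: 5.0
position: [0.4873, 0.0861, 0.2049]
eef_rot: [-0.039, 0.934, 0.354, 0.009]
ft_force: [-1.8, 0.6, -1.9]
gripper_width: 0.0551
```

```bash
python3 -c "
from h import *
s=env.sense();print(s['joints'],s['eef_rot'])"
```

```text
[ 0.12353556  0.22258847 -0.26217702  1.08744336  0.07928611  2.54107612] [-0.0386776   0.9344561   0.35386515  0.00867693]
```

Emit:
{"name": "jog_arm", "arguments": {
  "increments": [
    [1,[0,0,0],-8.5],
    [1,[0,0,0],-8.5],
    [1,[0,0,0],-8.5],
    [1,[0,0,0],-8.5],
    [1,[0,0,0],-8.5],
    [1,[0,0,0],-8.5],
    [1,[0,0,0],-8.5],
    [1,[0,0,0],-8.5]
  ]
}}

```text
time_s: 5.8
position: [0.4873, 0.0861, 0.2049]
eef_rot: [-0.027, 0.577, 0.816, 0.029]
ft_force: [0.7, 0.7, -1.5]
gripper_width: 0.055
```

Emit:
{"name": "jog_arm", "arguments": {
  "increments": [
    [1,[0,0,0],-8.5],
    [1,[0,0,0],-8.5],
    [1,[0,0,0],-8.5],
    [1,[0,0,0],-8.5],
    [1,[0,0,0],-8.5],
    [1,[0,0,0],-8.5],
    [1,[0,0,0],-8.5],
    [1,[0,0,0],-8.5]
  ]
}}

```text
time_s: 6.6
position: [0.4873, 0.0861, 0.2049]
eef_rot: [-0.006, 0.022, 0.999, 0.039]
ft_force: [-0.7, 0.3, -1.0]
gripper_width: 0.055
```

Emit:
{"name": "jog_arm", "arguments": {
  "increments": [
    [1,[0,0,0],-8.5],
    [1,[0,0,0],-8.5],
    [1,[0,0,0],-8.5],
    [1,[0,0,0],-8.5],
    [1,[0,0,0],-8.5],
    [1,[0,0,0],-8.5],
    [1,[0,0,0],-8.5],
    [1,[0,0,0],-8.5]
  ]
}}

```text
time_s: 7.4
position: [0.4874, 0.0861, 0.205]
eef_rot: [0.017, -0.54, 0.84, 0.036]
ft_force: [0.2, 0.4, -1.2]
gripper_width: 0.055
```

Emit:
{"name": "jog_arm", "arguments": {
  "increments": [
    [1,[0,0,0],-8.5],
    [1,[0,0,0],-8.5],
    [1,[0,0,0],-8.5],
    [1,[0,0,0],-8.5],
    [1,[0,0,0],-8.5],
    [1,[0,0,0],-8.5],
    [1,[0,0,0],-8.5],
    [1,[0,0,0],-8.5]
  ]
}}

```text
time_s: 8.2
position: [0.4873, 0.0861, 0.2049]
eef_rot: [-0.034, 0.918, -0.395, -0.021]
ft_force: [0.1, -0.1, -1.6]
gripper_width: 0.0548
```

```bash
cat > st.py <<'E'
from h import *
s=env.sense();q=s['eef_rot'];M=R.from_quat([q[1],q[2],q[3],q[0]]).as_matrix()
print(s['time_s'],'j',s['joints'].round(3),'p',s['position'].round(4),'tz',M[:,2].round(3),'tx',M[:,0].round(3),'F',s['ft_force'].round(1),'w',round(s['gripper_width'],4))
E
python3 st.py
```

```text
8.2 j [ 0.124  0.223 -0.262  1.087  0.079 -2.206] p [0.4873 0.0861 0.2049] tz [-0.011  0.078 -0.997] tx [ 0.688 -0.723 -0.065] F [ 0.1 -0.1 -1.6] w 0.0548
```

Emit:
{"name": "jog_arm", "arguments": {
  "increments": [
    [1,[0,0,0],-8.5],
    [1,[0,0,0],-8.5],
    [1,[0,0,0],-8.5],
    [1,[0,0,0],-8.5],
    [1,[0,0,0],-8.5],
    [1,[0,0,0],-8.5],
    [1,[0,0,0],-4.5]
  ]
}}

```text
time_s: 8.9
position: [0.4865, 0.0925, 0.2049]
eef_rot: [-0.036, 0.997, 0.07, -0.002]
ft_force: [0.5, 0.5, -1.9]
gripper_width: 0.0551
```

```bash
python3 st.py
```

```text
8.9 j [ 0.141  0.222 -0.263  1.085  0.073 -3.142] p [0.4865 0.0925 0.2049] tz [-0.009  0.072 -0.997] tx [0.99  0.141 0.001] F [ 0.5  0.5 -1.9] w 0.0551
```

Emit:
{"name": "jog_arm", "arguments": {
  "increments": [
    [1,[0,3,0],0],
    [1,[0,3,0],0],
    [1,[0,3,0],0],
    [1,[0,0,0],0]
  ]
}}

```text
time_s: 9.3
position: [0.4929, 0.0481, 0.1991]
eef_rot: [-0.017, 0.999, 0.037, -0.001]
ft_force: [-0.8, 0.3, -1.3]
gripper_width: 0.0549
```

```bash
python3 st.py
```

```text
9.3 j [ 0.075  0.226 -0.271  1.074  0.034 -3.141] p [0.4929 0.0481 0.1991] tz [-0.002  0.034 -0.999] tx [0.997 0.074 0.   ] F [-0.8  0.3 -1.3] w 0.0549
```

Tilt dropped from 0.072 to 0.034, so one more push of the same kind should remove it.

Emit:
{"name": "jog_arm", "arguments": {
  "increments": [
    [1,[0,3,0],0],
    [1,[0,3,0],0],
    [1,[0,2.5,0],0],
    [1,[0,0,0],0]
  ]
}}

```text
time_s: 9.7
position: [0.4963, 0.0071, 0.1975]
eef_rot: [0.001, 1.0, 0.008, 0.0]
ft_force: [-0.3, -0.7, -2.5]
gripper_width: 0.0548
```

```bash
python3 st.py
```

```text
9.7 j [ 1.600e-02  2.290e-01 -2.710e-01  1.070e+00 -3.000e-03 -3.141e+00] p [0.4963 0.0071 0.1975] tz [ 0.    -0.003 -1.   ] tx [1.    0.015 0.   ] F [-0.3 -0.7 -2.5] w 0.0548
```

Emit:
{"name": "jog_arm", "arguments": {
  "increments": [
    [1,[0,0,0],8.55],
    [1,[0,0,0],8.55],
    [1,[0,0,0],8.55],
    [1,[0,0,0],8.55],
    [1,[0,0,0],8.55],
    [1,[0,0,0],8.55],
    [1,[0,0,0],8.55]
  ]
}}

```text
time_s: 10.4
position: [0.4963, 0.0088, 0.1975]
eef_rot: [0.001, 0.87, -0.494, 0.001]
ft_force: [-0.2, 0.8, -2.0]
gripper_width: 0.0549
```

Emit:
{"name": "jog_arm", "arguments": {
  "increments": [
    [1,[0,0,0],8.55],
    [1,[0,0,0],8.55],
    [1,[0,0,0],8.55],
    [1,[0,0,0],8.55],
    [1,[0,0,0],8.55],
    [1,[0,0,0],8.55],
    [1,[0,0,0],8.55]
  ]
}}

```text
time_s: 11.1
position: [0.4963, 0.0087, 0.1976]
eef_rot: [-0.0, -0.507, 0.862, -0.001]
ft_force: [-0.0, 0.3, -1.3]
gripper_width: 0.0547
```

Emit:
{"name": "jog_arm", "arguments": {
  "increments": [
    [1,[0,0,0],8.55],
    [1,[0,0,0],8.55],
    [1,[0,0,0],8.55],
    [1,[0,0,0],8.55],
    [1,[0,0,0],8.55],
    [1,[0,0,0],8.55],
    [1,[0,0,0],8.55],
    [1,[0,0,0],0]
  ]
}}

```text
time_s: 11.9
position: [0.4963, 0.0087, 0.1975]
eef_rot: [0.0, -0.013, 1.0, -0.001]
ft_force: [-1.3, 0.6, -2.0]
gripper_width: 0.055
```

```bash
python3 st.py
```

```text
11.9 j [ 0.019  0.229 -0.271  1.07  -0.002 -0.007] p [0.4963 0.0087 0.1975] tz [ 0.    -0.002 -1.   ] tx [-1.    -0.026 -0.   ] F [-1.3  0.6 -2. ] w 0.055
```

Emit:
{"name": "jog_arm", "arguments": {
  "increments": [
    [1,[0.1,4.2,0],0],
    [1,[0.1,4.2,0],0],
    [1,[0.1,4.2,0],0],
    [1,[0,4.2,0],0],
    [1,[0,0,0],0],
    [1,[0,0,0],0],
    [1,[0,0,2],0],
    [1,[0,0,0],0]
  ]
}}

```text
time_s: 12.7
position: [0.4873, 0.1746, 0.1752]
eef_rot: [-0.002, -0.013, 1.0, -0.002]
ft_force: [0.3, -0.6, -2.0]
gripper_width: 0.0548
```

```bash
python3 st.py; python3 - <<'E'
from h import *
cap('top','t2');c=cap('side');cv2.imwrite('pics/s2.png',cv2.resize(c['frame'][130:350,120:390][:,:,::-1],None,fx=2.7,fy=2.7,interpolation=cv2.INTER_CUBIC))
E
```

```text
12.7 j [ 0.345  0.282 -0.258  1.036 -0.002  0.32 ] p [0.4873 0.1746 0.1752] tz [-0.004 -0.004 -1.   ] tx [-1.    -0.025  0.004] F [ 0.3 -0.6 -2. ] w 0.0548
```

View pics/s2.png

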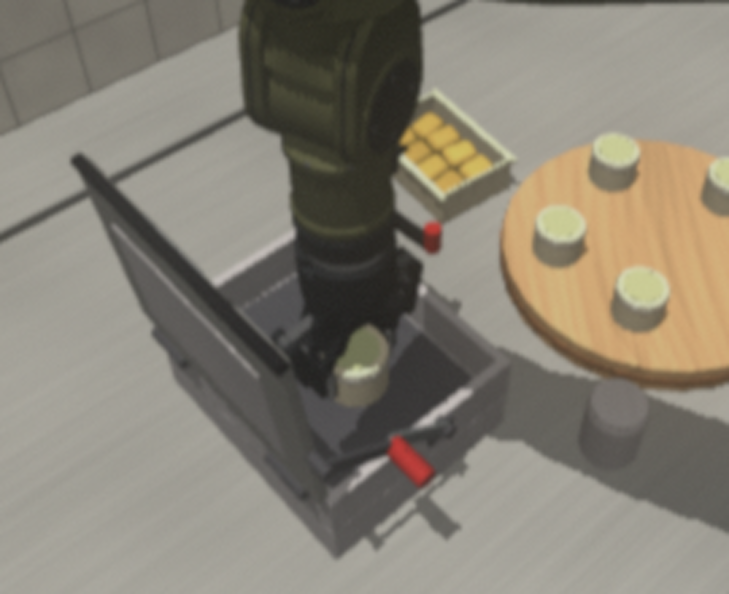

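Emit:
{"name": "jog_arm", "arguments": {
  "increments": [
    [1,[0,0,3],0],
    [1,[0,0,3],0],
    [1,[0,0,2.5],0],
    [1,[0,0,1.5],0],
    [1,[0,0,1.0],0],
    [1,[0,0,0],0],
    [1,[0,0,0],0]
  ]
}}

```text
time_s: 13.5
position: [0.4899, 0.176, 0.068]
eef_rot: [0.001, -0.012, 1.0, -0.001]
ft_force: [0.2, 0.9, -1.3]
gripper_width: 0.0547
```

Emit:
{"name": "jog_arm", "arguments": {
  "increments": [
    [1,[0,0,0.4],0],
    [1,[0,0,0.3],0],
    [1,[0,0,0],0],
    [-0.6,[0,0,0],0],
    [-0.6,[0,0,0],0],
    [-0.6,[0,0,0],0]
  ]
}}

```text
time_s: 14.1
position: [0.489, 0.1761, 0.0602]
eef_rot: [0.0, -0.013, 1.0, -0.001]
ft_force: [0.5, -0.6, -0.6]
gripper_width: 0.0685
```

Emit:
{"name": "jog_arm", "arguments": {
  "increments": [
    [-0.6,[0,0,-3],0],
    [-0.6,[0,0,-5],0],
    [-0.8,[0,0,-4],0],
    [-1,[0,-2,-2],0],
    [-1,[1.01,-4.7,0],0],
    [-1,[1.01,-4.7,0],0],
    [-1,[1.01,-4.7,0],0],
    [-1,[1.01,-4.7,0],0]
  ]
}}

```text
time_s: 14.9
position: [0.4533, -0.0341, 0.2008]
eef_rot: [0.0, -0.013, 1.0, -0.001]
ft_force: [0.6, -0.8, -0.4]
gripper_width: 0.0857
```

Emit:
{"name": "jog_arm", "arguments": {
  "increments": [
    [-1,[1.01,-4.7,0],0],
    [-1,[1.01,-4.7,0],0],
    [-1,[1.01,-2.9,0],0],
    [-1,[0,0,4],0],
    [-1,[0,0,4],0],
    [-1,[0,0,0],0],
    [-1,[0,0,0],0]
  ]
}}

```text
time_s: 15.6
position: [0.4261, -0.1562, 0.1209]
eef_rot: [-0.001, -0.013, 1.0, -0.001]
ft_force: [0.5, 0.0, 0.7]
gripper_width: 0.0852
```

```bash
python3 st.py;python3 pots.py
```

```text
15.6 j [-0.35   0.221 -0.5    0.85  -0.002 -0.376] p [ 0.4261 -0.1562  0.1209] tz [-0.002 -0.001 -1.   ] tx [-1.    -0.025  0.002] F [0.5 0.  0.7] w 0.0852
top block 213 [381. 214.] [ 0.5587 -0.3213]
top block 218 [331. 218.] [ 0.5427 -0.1576]
top block 217 [394. 241.] [ 0.4711 -0.3632]
top well 220 [229. 233.] [0.4864 0.1738]
side block 147 [393. 195.] [ 0.4653 -0.3631]
side block 236 [327. 213.] [ 0.5443 -0.1548]
side block 131 [228. 224.] [0.6946 0.0971]
side block 231 [358. 237.] [ 0.4242 -0.1567]
side block 284 [349. 279.] [ 0.3512 -0.0348]
side well 357 [252. 286.] [0.4862 0.1763]
15.7 [ 0.42831049 -0.15677505  0.12261406] 0.08576946643226113
```

Emit:
{"name": "jog_arm", "arguments": {
  "increments": [
    [-1,[0.1,0,3],0],
    [-1,[0,0,3],0],
    [-1,[0,0,1.6],0],
    [-1,[0,0,0],0],
    [1,[0,0,0],0],
    [1,[0,0,0],0],
    [1,[0,0,0],0],
    [1,[0,0,0],0]
  ]
}}

```text
time_s: 16.5
position: [0.4278, -0.1572, 0.0469]
eef_rot: [0.002, -0.013, 1.0, -0.002]
ft_force: [-0.1, 0.7, 5.4]
gripper_width: 0.0548
```

Emit:
{"name": "jog_arm", "arguments": {
  "increments": [
    [1,[0,0,0],0],
    [1,[0,0,-3],0],
    [1,[0,0,-5],0],
    [1,[0,0,-5],0],
    [1,[0,0,-2.5],0],
    [1,[0,0,0],0]
  ]
}}

```text
time_s: 17.1
position: [0.4292, -0.1576, 0.2053]
eef_rot: [0.005, -0.013, 1.0, -0.003]
ft_force: [0.5, -0.1, -2.3]
gripper_width: 0.0549
```

```bash
python3 st.py
```

```text
17.1 j [-0.351  0.149 -0.353  1.057 -0.002 -0.376] p [ 0.4292 -0.1576  0.2053] tz [ 0.011 -0.006 -1.   ] tx [-1.    -0.025 -0.011] F [ 0.5 -0.1 -2.3] w 0.0549
```

Emit:
{"name": "jog_arm", "arguments": {
  "increments": [
    [1,[-2.56,3.69,0],0],
    [1,[-2.56,3.69,0],0],
    [1,[-2.56,3.69,0],0],
    [1,[-2.56,3.69,0],0],
    [1,[-2.56,3.69,0],0],
    [1,[-2.56,3.69,0],0],
    [1,[-2.56,3.69,0],0],
    [1,[-2.56,3.69,0],0]
  ]
}}

```text
time_s: 17.9
position: [0.6232, 0.1455, 0.1984]
eef_rot: [-0.0, -0.013, 1.0, -0.001]
ft_force: [0.8, -0.1, -1.2]
gripper_width: 0.0548
```

Emit:
{"name": "jog_arm", "arguments": {
  "increments": [
    [1,[-2.55,3.65,0],0],
    [1,[0,0,0],0],
    [1,[0,0,3],0],
    [1,[0,0,3],0],
    [1,[0,0,0],0],
    [1,[0,0,0],0]
  ]
}}

```text
time_s: 18.5
position: [0.6464, 0.1803, 0.1386]
eef_rot: [-0.001, -0.013, 1.0, -0.001]
ft_force: [-0.1, -0.0, -1.1]
gripper_width: 0.0549
```

```bash
python3 st.py
```

```text
18.5 j [ 0.273  0.558  0.092  1.108 -0.002  0.248] p [0.6464 0.1803 0.1386] tz [-0.002 -0.003 -1.   ] tx [-1.    -0.025  0.002] F [-0.1 -0.  -1.1] w 0.0549
```

Emit:
{"name": "jog_arm", "arguments": {
  "increments": [
    [1,[0,0,3],0],
    [1,[0,0,2.5],0],
    [1,[0,0,1.3],0],
    [1,[0,0,0.5],0],
    [1,[0,0,0],0],
    [1,[0,0,0],0]
  ]
}}

```text
time_s: 19.1
position: [0.6488, 0.1811, 0.0678]
eef_rot: [0.001, -0.013, 1.0, -0.001]
ft_force: [-0.2, 0.1, -1.4]
gripper_width: 0.0547
```

Emit:
{"name": "jog_arm", "arguments": {
  "increments": [
    [1,[0,0,0.4],0],
    [1,[0,0,0.2],0],
    [1,[0,0,0],0],
    [-0.6,[0,0,0],0],
    [-0.6,[0,0,0],0],
    [-0.6,[0,0,0],0],
    [-0.6,[0,0,-3],0],
    [-0.7,[0,0,-5],0]
  ]
}}

```text
time_s: 19.9
position: [0.6444, 0.1801, 0.1365]
eef_rot: [-0.004, -0.013, 1.0, -0.002]
ft_force: [0.7, 0.5, 0.6]
gripper_width: 0.0725
```

Emit:
{"name": "jog_arm", "arguments": {
  "increments": [
    [-1,[0,0,-5],0],
    [-1,[0.8,-2.3,-1.5],0],
    [-1,[1.5,-4.45,0],0],
    [-1,[1.5,-4.45,0],0],
    [-1,[1.5,-4.45,0],0],
    [-1,[1.5,-4.45,0],0],
    [-1,[1.5,-4.45,0],0],
    [-1,[1.5,-4.45,0],0]
  ]
}}

```text
time_s: 20.7
position: [0.5561, -0.1129, 0.2058]
eef_rot: [0.0, -0.013, 1.0, -0.001]
ft_force: [0.3, -1.0, 0.4]
gripper_width: 0.0854
```

Emit:
{"name": "jog_arm", "arguments": {
  "increments": [
    [-1,[1.5,-4.45,0],0],
    [-1,[0,0,0],0],
    [-1,[0,0,4],0],
    [-1,[0,0,4],0],
    [-1,[0,0,0],0],
    [-1,[0,0,0],0],
    [-1,[0,0,0],0]
  ]
}}

```text
time_s: 21.4
position: [0.5448, -0.1563, 0.1279]
eef_rot: [0.002, -0.013, 1.0, -0.001]
ft_force: [0.5, -0.8, 0.0]
gripper_width: 0.0852
```

```bash
python3 st.py;python3 pots.py
```

```text
21.4 j [-0.278  0.389 -0.228  0.95  -0.002 -0.304] p [ 0.5448 -0.1563  0.1279] tz [ 0.004 -0.003 -1.   ] tx [-1.    -0.026 -0.004] F [ 0.5 -0.8  0. ] w 0.0852
top block 162 [381. 214.] [ 0.5588 -0.3249]
top block 229 [394. 241.] [ 0.4696 -0.3632]
top well 190 [229. 184.] [0.6483 0.1786]
top well 205 [229. 233.] [0.4863 0.1739]
side block 196 [360. 186.] [ 0.5574 -0.317 ]
side block 207 [391. 195.] [ 0.4692 -0.3629]
side block 226 [327. 213.] [ 0.5433 -0.1548]
side block 294 [349. 278.] [ 0.3513 -0.0353]
side well 148 [216. 245.] [0.649  0.1682]
side well 359 [252. 286.] [0.4856 0.1771]
21.5 [ 0.54501572 -0.15646703  0.12815439] 0.08526408459362618
```

Emit:
{"name": "jog_arm", "arguments": {
  "increments": [
    [-1,[0.1,0,3],0],
    [-1,[0,0,3],0],
    [-1,[0,0,2.2],0],
    [-1,[0,0,0],0],
    [1,[0,0,0],0],
    [1,[0,0,0],0],
    [1,[0,0,0],0],
    [1,[0,0,0],0]
  ]
}}

```text
time_s: 22.3
position: [0.5443, -0.1571, 0.0462]
eef_rot: [0.003, -0.013, 1.0, -0.002]
ft_force: [0.3, -0.4, 6.7]
gripper_width: 0.0552
```

Emit:
{"name": "jog_arm", "arguments": {
  "increments": [
    [1,[0,0,0],0],
    [1,[0,0,-3],0],
    [1,[0,0,-5],0],
    [1,[0,0,-5],0],
    [1,[0,0,-2.5],0],
    [1,[0,0,0],0]
  ]
}}

```text
time_s: 22.9
position: [0.5452, -0.1571, 0.2045]
eef_rot: [0.005, -0.013, 1.0, -0.003]
ft_force: [0.9, 0.2, -1.6]
gripper_width: 0.0551
```

```bash
python3 st.py
```

```text
22.9 j [-0.279  0.336 -0.1    1.124 -0.002 -0.305] p [ 0.5452 -0.1571  0.2045] tz [ 0.01  -0.005 -1.   ] tx [-1.    -0.025 -0.01 ] F [ 0.9  0.2 -1.6] w 0.0551
```

Emit:
{"name": "jog_arm", "arguments": {
  "increments": [
    [1,[-1.9,4.17,0],0],
    [1,[-1.9,4.17,0],0],
    [1,[-1.9,4.17,0],0],
    [1,[-1.9,4.17,0],0],
    [1,[-1.9,4.17,0],0],
    [1,[-1.86,4.17,0],0],
    [1,[0,0,0],0],
    [1,[0,0,0],0]
  ]
}}

```text
time_s: 23.7
position: [0.6485, 0.0978, 0.1966]
eef_rot: [-0.001, -0.014, 1.0, -0.001]
ft_force: [-0.2, -0.7, -0.9]
gripper_width: 0.0545
```

Emit:
{"name": "jog_arm", "arguments": {
  "increments": [
    [1,[0,0,3],0],
    [1,[0,0,3],0],
    [1,[0,0,0],0],
    [1,[0,0,0],0],
    [1,[0,0,0],0]
  ]
}}

```text
time_s: 24.2
position: [0.6502, 0.096, 0.1401]
eef_rot: [0.001, -0.012, 1.0, -0.001]
ft_force: [0.3, 0.9, -1.3]
gripper_width: 0.0547
```

```bash
python3 st.py
```

```text
24.2 j [ 0.148  0.53   0.045  1.083 -0.002  0.123] p [0.6502 0.096  0.1401] tz [ 0.003 -0.002 -1.   ] tx [-1.    -0.024 -0.003] F [ 0.3  0.9 -1.3] w 0.0547
```

Emit:
{"name": "jog_arm", "arguments": {
  "increments": [
    [1,[0,0,3],0],
    [1,[0,0,2.5],0],
    [1,[0,0,1.3],0],
    [1,[0,0,0.5],0],
    [1,[0,0,0],0],
    [1,[0,0,0],0]
  ]
}}

```text
time_s: 24.8
position: [0.6505, 0.0966, 0.0669]
eef_rot: [0.001, -0.013, 1.0, -0.001]
ft_force: [0.4, 0.4, -0.9]
gripper_width: 0.0548
```

Emit:
{"name": "jog_arm", "arguments": {
  "increments": [
    [1,[0,0,0.4],0],
    [1,[0,0,0.1],0],
    [1,[0,0,0],0],
    [-0.6,[0,0,0],0],
    [-0.6,[0,0,0],0],
    [-0.6,[0,0,0],0],
    [-0.6,[0,0,-3],0],
    [-0.7,[0,0,-5],0]
  ]
}}

```text
time_s: 25.6
position: [0.6458, 0.0958, 0.1368]
eef_rot: [-0.005, -0.013, 1.0, -0.002]
ft_force: [0.2, 0.2, -0.4]
gripper_width: 0.0727
```

Emit:
{"name": "jog_arm", "arguments": {
  "increments": [
    [-1,[0,0,-5],0],
    [-1,[0,0,-1.5],0],
    [-1,[1.15,-4.6,0],0],
    [-1,[1.15,-4.6,0],0],
    [-1,[1.15,-4.6,0],0],
    [-1,[1.15,-4.6,0],0],
    [-1,[1.15,-4.6,0],0],
    [-1,[1.15,-4.6,0],0]
  ]
}}

```text
time_s: 26.4
position: [0.5862, -0.183, 0.2058]
eef_rot: [-0.0, -0.013, 1.0, -0.001]
ft_force: [0.2, 0.7, 0.2]
gripper_width: 0.0853
```

Emit:
{"name": "jog_arm", "arguments": {
  "increments": [
    [-1,[1.15,-4.6,0],0],
    [-1,[1.15,-4.6,0],0],
    [-1,[1.15,-4.6,0],0],
    [-1,[0,0,4],0],
    [-1,[0,0,3],0],
    [-1,[0,0,0],0],
    [-1,[0,0,0],0],
    [-1,[0,0,0],0]
  ]
}}

```text
time_s: 27.2
position: [0.5575, -0.3202, 0.1381]
eef_rot: [0.001, -0.013, 1.0, -0.002]
ft_force: [0.1, 0.1, 0.3]
gripper_width: 0.0854
```

```bash
python3 st.py;python3 pots.py
```

```text
27.2 j [-0.52   0.505 -0.004  1.058 -0.002 -0.546] p [ 0.5575 -0.3202  0.1381] tz [ 0.003 -0.004 -1.   ] tx [-1.    -0.026 -0.003] F [0.1 0.1 0.3] w 0.0854
top well 159 [254. 183.] [0.6514 0.0951]
top well 186 [229. 183.] [0.6477 0.178 ]
top well 178 [229. 233.] [0.4863 0.1736]
side block 196 [360. 186.] [ 0.5585 -0.3167]
side block 206 [391. 195.] [ 0.4696 -0.3618]
side block 135 [221. 228.] [0.6959 0.1163]
side block 300 [349. 279.] [ 0.3507 -0.0358]
side well 270 [237. 231.] [0.65   0.0966]
side well 144 [215. 245.] [0.6494 0.1677]
side well 351 [252. 287.] [0.4852 0.1767]
27.3 [ 0.55772096 -0.32018805  0.13841083] 0.08526341712019692
```

Emit:
{"name": "jog_arm", "arguments": {
  "increments": [
    [-1,[0,0,4],0],
    [-1,[0,0,3],0],
    [-1,[0,0,2.2],0],
    [-1,[0,0,0],0],
    [1,[0,0,0],0],
    [1,[0,0,0],0],
    [1,[0,0,0],0],
    [1,[0,0,0],0]
  ]
}}

```text
time_s: 28.1
position: [0.5583, -0.321, 0.0469]
eef_rot: [0.002, -0.013, 1.0, -0.002]
ft_force: [-0.4, -0.6, 6.3]
gripper_width: 0.0545
```

Emit:
{"name": "jog_arm", "arguments": {
  "increments": [
    [1,[0,0,0],0],
    [1,[0,0,-3],0],
    [1,[0,0,-5],0],
    [1,[0,0,-5],0],
    [1,[0,0,-2.5],0],
    [1,[0,0,0],0]
  ]
}}

```text
time_s: 28.7
position: [0.5591, -0.3213, 0.2053]
eef_rot: [0.005, -0.013, 1.0, -0.004]
ft_force: [0.6, -0.1, -1.0]
gripper_width: 0.0552
```

```bash
python3 st.py
```

```text
28.7 j [-0.521  0.47   0.114  1.203 -0.002 -0.546] p [ 0.5591 -0.3213  0.2053] tz [ 0.01  -0.007 -1.   ] tx [-1.    -0.025 -0.009] F [ 0.6 -0.1 -1. ] w 0.0552
```

Emit:
{"name": "jog_arm", "arguments": {
  "increments": [
    [1,[0.63,4.6,0],0],
    [1,[0.63,4.6,0],0],
    [1,[0.63,4.6,0],0],
    [1,[0.63,4.6,0],0],
    [1,[0.63,4.6,0],0],
    [1,[0.63,4.6,0],0],
    [1,[0.63,4.6,0],0],
    [1,[0.63,4.6,0],0]
  ]
}}

```text
time_s: 29.5
position: [0.4951, 0.0485, 0.1974]
eef_rot: [-0.001, -0.013, 1.0, -0.001]
ft_force: [1.6, 0.8, -0.8]
gripper_width: 0.0548
```

Emit:
{"name": "jog_arm", "arguments": {
  "increments": [
    [1,[0.59,4.6,0],0],
    [1,[0,0,0],0],
    [1,[0,0,3],0],
    [1,[0,0,3],0],
    [1,[0,0,0],0],
    [1,[0,0,0],0],
    [1,[0,0,0],0]
  ]
}}

```text
time_s: 30.2
position: [0.4905, 0.0923, 0.1394]
eef_rot: [0.001, -0.012, 1.0, -0.001]
ft_force: [0.3, 0.5, -0.4]
gripper_width: 0.0546
```

```bash
python3 st.py
```

```text
30.2 j [ 0.187  0.274 -0.371  0.924 -0.002  0.163] p [0.4905 0.0923 0.1394] tz [ 0.002 -0.002 -1.   ] tx [-1.    -0.025 -0.002] F [ 0.3  0.5 -0.4] w 0.0546
```

Emit:
{"name": "jog_arm", "arguments": {
  "increments": [
    [1,[0,0,3],0],
    [1,[0,0,2.5],0],
    [1,[0,0,1.3],0],
    [1,[0,0,0.5],0],
    [1,[0,0,0],0],
    [1,[0,0,0],0]
  ]
}}

```text
time_s: 30.8
position: [0.4909, 0.0926, 0.0666]
eef_rot: [0.001, -0.013, 1.0, -0.001]
ft_force: [-0.4, -0.3, -0.7]
gripper_width: 0.0548
```

Emit:
{"name": "jog_arm", "arguments": {
  "increments": [
    [1,[0,0,0.4],0],
    [1,[0,0,0.1],0],
    [1,[0,0,0],0],
    [-0.55,[0,0,0],0],
    [-0.55,[0,0,0],0],
    [-0.55,[0,0,0],0],
    [-0.55,[0,0,-3],0],
    [-0.6,[0,0,-5],0]
  ]
}}

```text
time_s: 31.6
position: [0.4861, 0.0919, 0.138]
eef_rot: [-0.004, -0.013, 1.0, -0.002]
ft_force: [1.1, -0.0, -0.4]
gripper_width: 0.0683
```

Emit:
{"name": "jog_arm", "arguments": {
  "increments": [
    [-1,[0,0,-5],0],
    [-1,[0,0,-1.5],0],
    [-1,[0.33,-4.55,0],0],
    [-1,[0.33,-4.55,0],0],
    [-1,[0.33,-4.55,0],0],
    [-1,[0.33,-4.55,0],0],
    [-1,[0.33,-4.55,0],0],
    [-1,[0.33,-4.55,0],0]
  ]
}}

```text
time_s: 32.4
position: [0.4759, -0.1824, 0.2056]
eef_rot: [-0.0, -0.013, 1.0, -0.001]
ft_force: [1.0, -0.2, -0.6]
gripper_width: 0.0854
```

Emit:
{"name": "jog_arm", "arguments": {
  "increments": [
    [-1,[0.33,-4.55,0],0],
    [-1,[0.33,-4.55,0],0],
    [-1,[0.33,-4.55,0],0],
    [-1,[0.33,-4.55,0],0],
    [-1,[0,0,4],0],
    [-1,[0,0,3],0],
    [-1,[0,0,0],0],
    [-1,[0,0,0],0]
  ]
}}

```text
time_s: 33.2
position: [0.4675, -0.3626, 0.1359]
eef_rot: [-0.001, -0.013, 1.0, -0.0]
ft_force: [0.4, 0.5, 0.5]
gripper_width: 0.0853
```

Emit:
{"name": "jog_arm", "arguments": {
  "increments": [
    [-1,[0,0,0],0]
  ]
}}

```text
time_s: 33.3
position: [0.4691, -0.3635, 0.138]
eef_rot: [0.001, -0.013, 1.0, -0.002]
ft_force: [-0.6, 0.0, 0.6]
gripper_width: 0.0852
```

```bash
python3 st.py;python3 pots.py
```

```text
33.3 j [-0.658  0.424 -0.142  1.    -0.001 -0.684] p [ 0.4691 -0.3635  0.138 ] tz [ 0.002 -0.004 -1.   ] tx [-1.    -0.026 -0.002] F [-0.6  0.   0.6] w 0.0852
top well 200 [229. 184.] [0.6482 0.1802]
top well 207 [255. 184.] [0.6494 0.095 ]
top well 174 [255. 232.] [0.4911 0.0883]
top well 201 [229. 233.] [0.4847 0.1755]
side block 196 [391. 195.] [ 0.4695 -0.3615]
side block 102 [233. 221.] [0.6883 0.0829]
side block 293 [349. 279.] [ 0.3504 -0.0353]
side well 275 [237. 231.] [0.6491 0.0964]
side well 150 [216. 245.] [0.6484 0.1674]
side well 330 [276. 267.] [0.4911 0.0934]
side well 354 [252. 286.] [0.4853 0.1762]
33.4 [ 0.46935965 -0.36358532  0.13830398] 0.08542551654597472
```

Emit:
{"name": "jog_arm", "arguments": {
  "increments": [
    [-1,[0,0,4],0],
    [-1,[0,0,3],0],
    [-1,[0,0,2.2],0],
    [-1,[0,0,0],0],
    [1,[0,0,0],0],
    [1,[0,0,0],0],
    [1,[0,0,0],0],
    [1,[0,0,0],0]
  ]
}}

```text
time_s: 34.2
position: [0.4699, -0.3645, 0.0468]
eef_rot: [0.002, -0.013, 1.0, -0.003]
ft_force: [-0.1, -0.4, 6.2]
gripper_width: 0.055
```

Emit:
{"name": "jog_arm", "arguments": {
  "increments": [
    [1,[0,0,0],0],
    [1,[0,0,-3],0],
    [1,[0,0,-5],0],
    [1,[0,0,-5],0],
    [1,[0,0,-2.5],0],
    [1,[0,0,0],0]
  ]
}}

```text
time_s: 34.8
position: [0.4706, -0.365, 0.2051]
eef_rot: [0.004, -0.013, 1.0, -0.004]
ft_force: [0.4, 0.3, -0.5]
gripper_width: 0.0548
```

```bash
python3 st.py
```

```text
34.8 j [-6.59e-01  3.83e-01 -2.60e-02  1.15e+00 -1.00e-03 -6.84e-01] p [ 0.4706 -0.365   0.2051] tz [ 0.009 -0.009 -1.   ] tx [-1.    -0.025 -0.008] F [ 0.4  0.3 -0.5] w 0.0548
```

Emit:
{"name": "jog_arm", "arguments": {
  "increments": [
    [1,[-1.03,4.53,0],0],
    [1,[-1.03,4.53,0],0],
    [1,[-1.03,4.53,0],0],
    [1,[-1.03,4.53,0],0],
    [1,[-1.03,4.53,0],0],
    [1,[-1.03,4.53,0],0],
    [1,[-1.03,4.53,0],0],
    [1,[-1.03,4.53,0],0]
  ]
}}

```text
time_s: 35.6
position: [0.5405, 0.0033, 0.1975]
eef_rot: [-0.001, -0.013, 1.0, -0.001]
ft_force: [1.1, -0.3, 0.1]
gripper_width: 0.0545
```

Emit:
{"name": "jog_arm", "arguments": {
  "increments": [
    [1,[-1.03,4.53,0],0],
    [1,[-1.03,4.53,0],0],
    [1,[-1,4.5,0],0],
    [1,[0,0,0],0],
    [1,[0,0,3],0],
    [1,[0,0,3],0],
    [1,[0,0,0],0],
    [1,[0,0,0],0]
  ]
}}

```text
time_s: 36.4
position: [0.5673, 0.1369, 0.1375]
eef_rot: [-0.001, -0.012, 1.0, -0.001]
ft_force: [-0.2, -0.2, -0.8]
gripper_width: 0.0551
```

```bash
python3 st.py
```

```text
36.4 j [ 0.238  0.414 -0.16   1.    -0.002  0.213] p [0.5673 0.1369 0.1375] tz [-0.003 -0.003 -1.   ] tx [-1.    -0.025  0.003] F [-0.2 -0.2 -0.8] w 0.0551
```

Emit:
{"name": "jog_arm", "arguments": {
  "increments": [
    [1,[0,0,3],0],
    [1,[0,0,2.5],0],
    [1,[0,0,1.3],0],
    [1,[0,0,0.5],0],
    [1,[0,0,0],0],
    [1,[0,0,0],0]
  ]
}}

```text
time_s: 37.0
position: [0.5696, 0.1377, 0.0667]
eef_rot: [0.001, -0.013, 1.0, -0.001]
ft_force: [0.2, 0.3, -1.5]
gripper_width: 0.0549
```

Emit:
{"name": "jog_arm", "arguments": {
  "increments": [
    [1,[0,0,0.4],0],
    [1,[0,0,0.1],0],
    [1,[0,0,0],0],
    [-0.6,[0,0,0],0],
    [-0.6,[0,0,0],0],
    [-0.6,[0,0,0],0],
    [-0.6,[0,0,-3],0],
    [-0.7,[0,0,-5],0]
  ]
}}

```text
time_s: 37.8
position: [0.5651, 0.1369, 0.1373]
eef_rot: [-0.004, -0.013, 1.0, -0.002]
ft_force: [1.6, -0.3, 1.4]
gripper_width: 0.0723
```

Emit:
{"name": "jog_arm", "arguments": {
  "increments": [
    [0,[0,0,-5],0],
    [1,[0,0,-5],0],
    [1,[2,0,-2.5],0],
    [1,[4,0.5,0],0],
    [1,[4,0.5,0],0],
    [1,[4,2,0],0],
    [1,[4,2,0],0],
    [1,[0,0,0],0]
  ]
}}

```text
time_s: 38.6
position: [0.3822, 0.1839, 0.2651]
eef_rot: [-0.001, -0.015, 1.0, -0.001]
ft_force: [0.6, -0.6, 0.2]
gripper_width: 0.0001
```

Emit:
{"name": "jog_arm", "arguments": {
  "increments": [
    [1,[0,0,0],0],
    [1,[0,0,0],0]
  ]
}}

```text
time_s: 38.8
position: [0.3882, 0.1834, 0.2652]
eef_rot: [0.001, -0.013, 1.0, -0.001]
ft_force: [0.6, 0.3, -0.2]
gripper_width: 0.0004
```

```bash
python3 st.py;python3 pots.py; python3 - <<'E'
from h import *
for n in('top','side'):
    c=cap(n);cv2.imwrite('pics/%s3.png'%n,cv2.resize(c['frame'][130:350,120:390][:,:,::-1],None,fx=2.7,fy=2.7,interpolation=cv2.INTER_CUBIC))
E
```

```text
38.8 j [ 0.443  0.081 -0.273  1.216 -0.002  0.418] p [0.3882 0.1834 0.2652] tz [ 0.001 -0.002 -1.   ] tx [-1.    -0.025 -0.001] F [ 0.6  0.3 -0.2] w 0.0004
top well 202 [254. 183.] [0.6516 0.0936]
top well 211 [229. 184.] [0.6468 0.1786]
top well 174 [241. 208.] [0.5682 0.1354]
top well 211 [229. 233.] [0.4863 0.1737]
top well 190 [255. 233.] [0.4896 0.0913]
side block 289 [349. 278.] [ 0.3517 -0.0359]
side well 272 [237. 231.] [0.6499 0.0967]
side well 150 [216. 245.] [0.6485 0.1678]
side well 308 [243. 257.] [0.5695 0.1383]
side well 360 [252. 286.] [0.4853 0.1765]
38.9 [0.38833879 0.1831095  0.26497651] -0.00013443241488460213
```

View pics/side3.png

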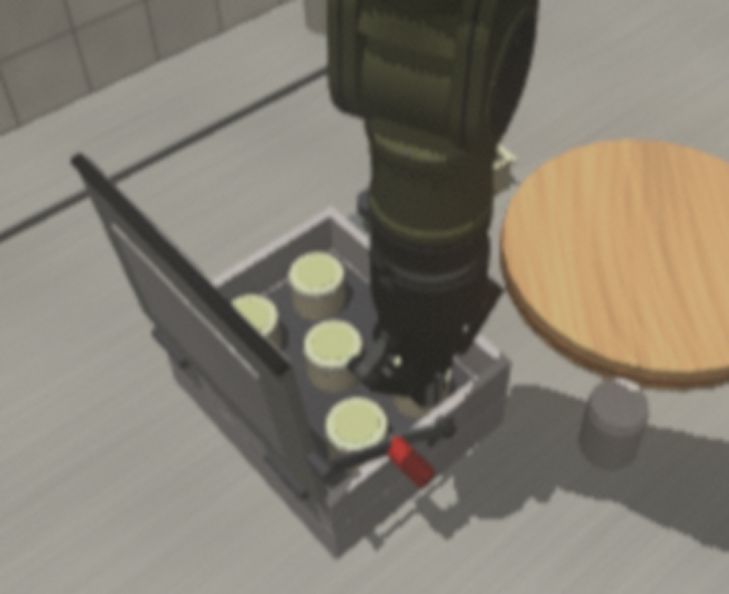

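View pics/top3.png

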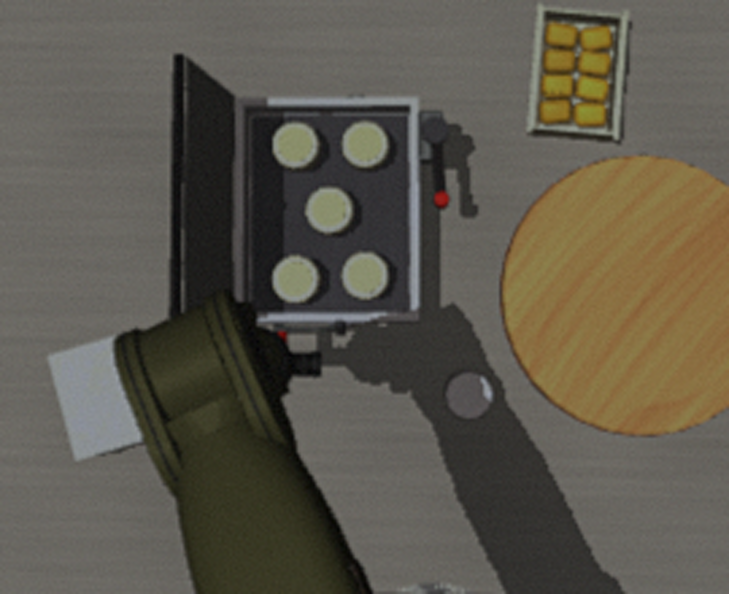

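Emit:
{"name": "jog_arm", "arguments": {
  "increments": [
    [1,[0,0.2,3.5],0],
    [1,[0,0,3],0],
    [1,[0,0,2],0],
    [1,[0,0,0],0],
    [1,[0,0,0],0]
  ]
}}

```text
time_s: 39.5
position: [0.3875, 0.1849, 0.1802]
eef_rot: [-0.0, -0.012, 1.0, -0.001]
ft_force: [0.5, -0.0, -0.5]
gripper_width: 0.0
```

Emit:
{"name": "jog_arm", "arguments": {
  "increments": [
    [1,[0,0,0.5],0],
    [1,[0,0,0.5],0],
    [1,[0,0,0],0]
  ]
}}

```text
time_s: 39.8
position: [0.3872, 0.1851, 0.1701]
eef_rot: [0.0, -0.013, 1.0, -0.001]
ft_force: [0.3, -0.3, -0.2]
gripper_width: -0.0002
```

Emit:
{"name": "jog_arm", "arguments": {
  "increments": [
    [1,[0,0.3,0.4],0],
    [1,[0,0.3,0.4],0],
    [1,[0,0.3,0.4],0],
    [1,[0,0,0],0]
  ]
}}

```text
time_s: 40.2
position: [0.387, 0.1945, 0.1578]
eef_rot: [0.0, -0.013, 1.0, -0.001]
ft_force: [-0.4, -0.3, 0.7]
gripper_width: 0.0001
```

Emit:
{"name": "jog_arm", "arguments": {
  "increments": [
    [1,[0,0.3,0.4],0],
    [1,[0,0.3,0.4],0],
    [1,[0,0.3,0.4],0],
    [1,[0,0,0],0]
  ]
}}

```text
time_s: 40.6
position: [0.3869, 0.2029, 0.146]
eef_rot: [0.0, -0.013, 1.0, -0.002]
ft_force: [0.4, -2.3, 3.5]
gripper_width: 0.0004
```

```bash
python3 st.py; python3 - <<'E'
from h import *
for n in('side',):
    c=cap(n);cv2.imwrite('pics/%s4.png'%n,cv2.resize(c['frame'][130:350,120:390][:,:,::-1],None,fx=2.7,fy=2.7,interpolation=cv2.INTER_CUBIC))
E
```

```text
40.6 j [ 0.485  0.17  -0.494  0.908 -0.003  0.46 ] p [0.3869 0.2029 0.146 ] tz [ 0.001 -0.003 -1.   ] tx [-1.    -0.025 -0.001] F [ 0.4 -2.3  3.5] w 0.0004
```

View pics/side4.png

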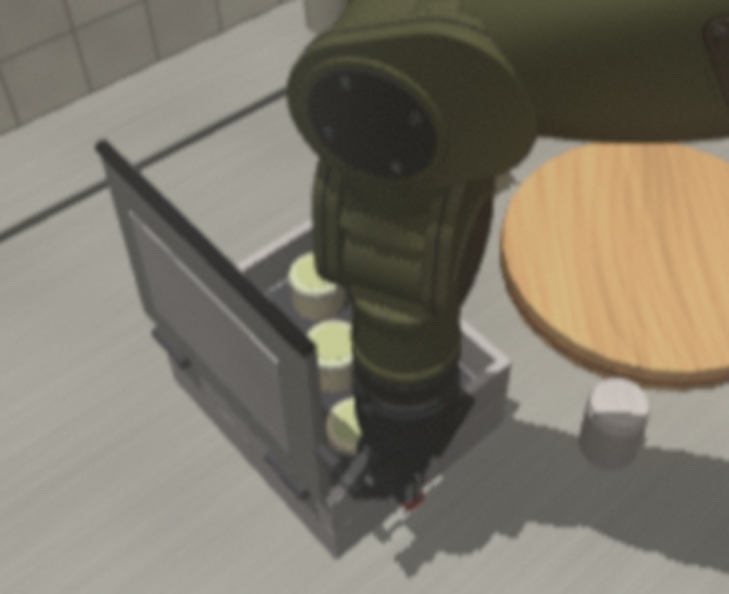

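Emit:
{"name": "jog_arm", "arguments": {
  "increments": [
    [1,[0,0.2,0.4],0],
    [1,[0,0.2,0.4],0],
    [1,[0,0.1,0.4],0],
    [1,[0,0,0],0]
  ]
}}

```text
time_s: 41.05
position: [0.3867, 0.2072, 0.1342]
eef_rot: [0.0, -0.012, 1.0, -0.002]
ft_force: [0.0, -3.4, 4.8]
gripper_width: -0.0002
```

Emit:
{"name": "jog_arm", "arguments": {
  "increments": [
    [1,[0,0,0],0],
    [1,[0.5,-0.5,-3],0],
    [1,[1,-1,-4],0],
    [1,[3,-2,-4],0],
    [1,[3,-2,-3],0],
    [1,[3,-2,0],0],
    [1,[0,0,0],0]
  ]
}}

```text
time_s: 41.75
position: [0.282, 0.1308, 0.2717]
eef_rot: [-0.001, -0.012, 1.0, -0.001]
ft_force: [0.5, 0.5, 0.1]
gripper_width: -0.0001
```

```bash
python3 st.py; python3 - <<'E'
from h import *
for n in('side','top'):
    c=cap(n);cv2.imwrite('pics/%s5.png'%n,cv2.resize(c['frame'][130:350,120:390][:,:,::-1],None,fx=2.7,fy=2.7,interpolation=cv2.INTER_CUBIC))
    P=cloud(c);x,y,z=P[...,0],P[...,1],P[...,2]
    m=(z>.32)&(x>.43)&(x<.71)&(y>.15)&(y<.35); print(n,m.sum(),P[m].mean(0),P[m].max(0))
    hsv=cv2.cvtColor(c['frame'],cv2.COLOR_RGB2HSV)
    r=(((hsv[...,0]<6)|(hsv[...,0]>174))&(hsv[...,1]>170)&(hsv[...,2]>60)&(y>.1)&(x<.5))
    print('roll',r.sum(),np.nanmedian(P[r],0))
E
```

```text
41.75 j [ 4.350e-01 -1.290e-01 -4.590e-01  1.242e+00 -1.000e-03  4.100e-01] p [0.282  0.1308 0.2717] tz [-0.001 -0.001 -1.   ] tx [-1.    -0.025  0.001] F [0.5 0.5 0.1] w -0.0001
side 988 [0.55351559 0.21655369 0.33449657] [0.70338901 0.22390306 0.34460676]
roll 24 [0.40234473 0.20580081 0.13415991]
top 495 [0.56671954 0.21130832 0.3386406 ] [0.70312875 0.22095569 0.34941972]
roll 61 [0.39882448 0.19942074 0.13352071]
```

View pics/side5.png

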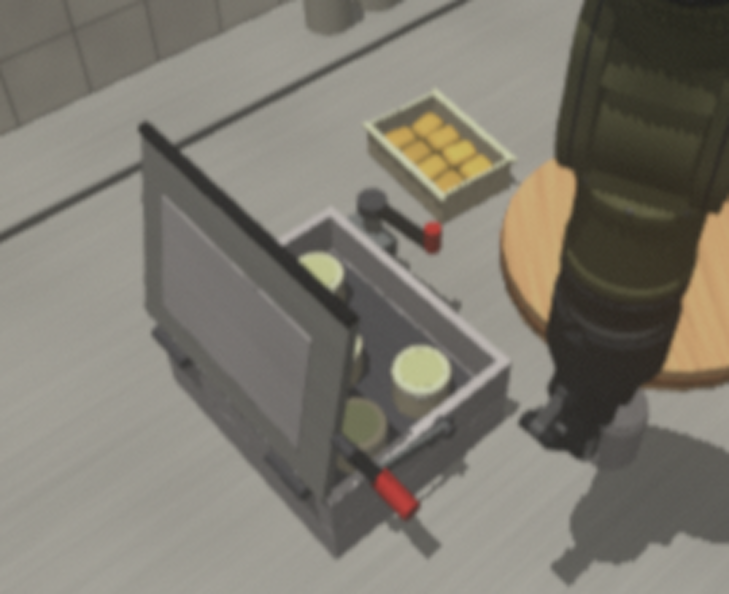

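Emit:
{"name": "jog_arm", "arguments": {
  "increments": [
    [1,[0,0,-5],0],
    [1,[0,0,-5],0],
    [1,[-1,0,-4],0],
    [1,[-4.1,2.4,0],0],
    [1,[-4.1,2.4,0],0],
    [1,[-4.1,2.4,0],0],
    [1,[-4.1,2.4,0],0],
    [1,[-4.1,2.4,0],0]
  ]
}}

```text
time_s: 42.65
position: [0.5, 0.2602, 0.4093]
eef_rot: [-0.0, -0.013, 1.0, -0.001]
ft_force: [0.3, -0.2, 1.1]
gripper_width: -0.0
```

Emit:
{"name": "jog_arm", "arguments": {
  "increments": [
    [1,[-4,2.4,0],0],
    [1,[-3.8,2.8,0],0],
    [1,[0,0,0],0],
    [1,[0,0,0],0]
  ]
}}

```text
time_s: 43.05
position: [0.5762, 0.3139, 0.4058]
eef_rot: [-0.003, -0.013, 1.0, -0.002]
ft_force: [-0.6, 0.1, 0.2]
gripper_width: 0.0002
```

```bash
python3 st.py; python3 - <<'E'
import numpy as np
for th in np.arange(1.39,-.01,-.1):
    print(th.round(2),(.252-.2*np.cos(th)+.006*np.sin(th)+.012).round(4),(.116+.2*np.sin(th)+.006*np.cos(th)).round(4))
E
```

```text
43.05 j [ 4.990e-01  5.500e-01  7.750e-01  1.803e+00 -1.000e-03  4.730e-01] p [0.5762 0.3139 0.4058] tz [-0.005 -0.004 -1.   ] tx [-1.    -0.026  0.005] F [-0.6  0.1  0.2] w 0.0002
1.39 0.2339 0.3138
1.29 0.2143 0.3098
1.19 0.1952 0.3039
1.09 0.1768 0.2961
0.99 0.1593 0.2865
0.89 0.1428 0.2752
0.79 0.1275 0.2623
0.69 0.1136 0.2479
0.59 0.1012 0.2323
0.49 0.0904 0.2154
0.39 0.0813 0.1976
0.29 0.0741 0.1789
0.19 0.0687 0.1597
0.09 0.0653 0.14
```

Emit:
{"name": "jog_arm", "arguments": {
  "increments": [
    [1,[0,0,4],0],
    [1,[0,0,4],0],
    [1,[0,0,1.2],0],
    [1,[0,-3,0],0],
    [1,[0,-3,0],0],
    [1,[0,0,0],0],
    [1,[0,0,0],0]
  ]
}}

```text
time_s: 43.75
position: [0.5748, 0.2509, 0.3206]
eef_rot: [0.001, -0.012, 1.0, -0.0]
ft_force: [-0.1, 0.1, 0.1]
gripper_width: 0.0002
```

```bash
python3 st.py; python3 - <<'E'
from h import *
for n in('side','top'):
    c=cap(n);cv2.imwrite('pics/%s6.png'%n,cv2.resize(c['frame'][130:350,120:390][:,:,::-1],None,fx=2.7,fy=2.7,interpolation=cv2.INTER_CUBIC))
E
```

```text
43.75 j [ 4.120e-01  4.310e-01  3.480e-01  1.486e+00 -1.000e-03  3.880e-01] p [0.5748 0.2509 0.3206] tz [ 0.002 -0.001 -1.   ] tx [-1.    -0.024 -0.002] F [-0.1  0.1  0.1] w 0.0002
```

View pics/side6.png

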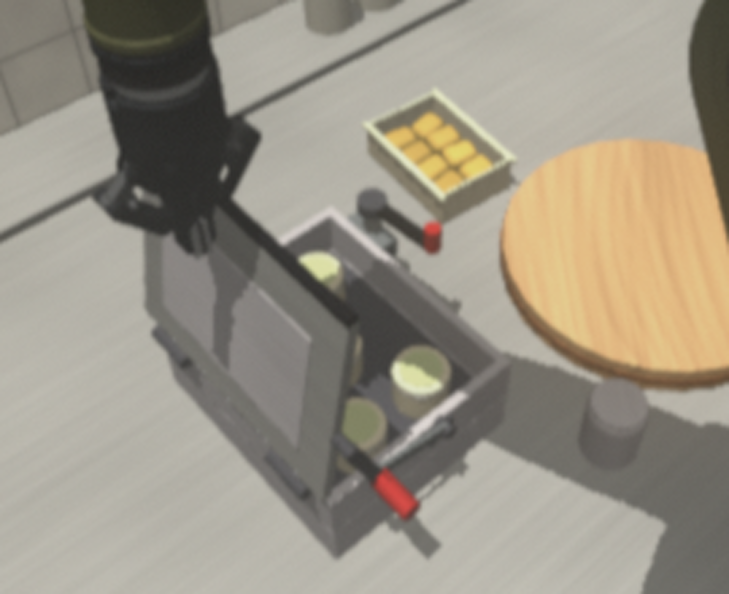

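Emit:
{"name": "jog_arm", "arguments": {
  "increments": [
    [1,[0,-1,0.3],0],
    [1,[0,-1,0.3],0],
    [1,[0,-1,0.2],0],
    [1,[0,-1,0.3],0],
    [1,[0,-1,0.3],0],
    [1,[0,-1,0.3],0],
    [1,[0,0,0],0]
  ]
}}

```text
time_s: 44.55
position: [0.577, 0.1895, 0.3015]
eef_rot: [-0.0, -0.012, 1.0, -0.002]
ft_force: [-0.2, -0.1, -0.2]
gripper_width: -0.0
```

```bash
cat > lid.py <<'E'
from h import *
import sys,subprocess
for n in('side','top'):
    c=cap(n);P=cloud(c);x,y,z=P[...,0],P[...,1],P[...,2]
    cv2.imwrite('pics/%s_%s.png'%(n,sys.argv[1]),cv2.resize(c['frame'][130:350,120:390][:,:,::-1],None,fx=2.7,fy=2.7,interpolation=cv2.INTER_CUBIC))
    # lid surface strip at far x side, away from arm
    for lo,hi in((.45,.5),(.65,.695)):
        m=(x>lo)&(x<hi)&(y>0)&(y<.245)&(z>.118)&(z<.36)
        q=P[m]
        if len(q)>20:
            a=np.arctan2(q[:,2]-.116,.252-q[:,1]); r=np.hypot(q[:,2]-.116,.252-q[:,1])
            k=(r>.15)&(r<.24); print(n,lo,k.sum(),'angle med',np.median(a[k]).round(3) if k.sum() else None)
E
python3 st.py; python3 lid.py a
```

```text
44.55 j [ 0.319  0.394  0.24   1.419 -0.004  0.296] p [0.577  0.1895 0.3015] tz [-0.001 -0.004 -1.   ] tx [-1.    -0.023  0.001] F [-0.2 -0.1 -0.2] w -0.0
side 0.45 659 angle med 1.192
side 0.65 147 angle med 1.212
top 0.65 203 angle med 1.205
```

View pics/side_a.png

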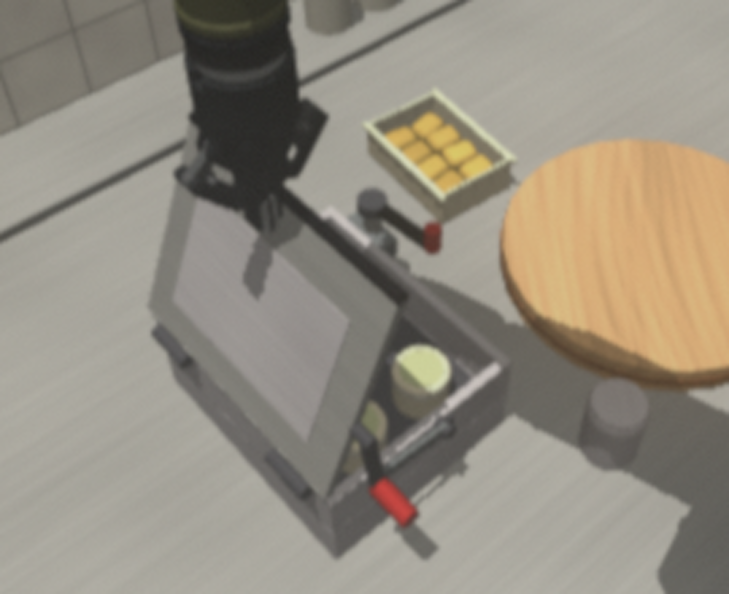

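Emit:
{"name": "jog_arm", "arguments": {
  "increments": [
    [1,[0,-0.65,0.3],0],
    [1,[0,-0.65,0.3],0],
    [1,[0,-0.87,0.48],0],
    [1,[0,-0.87,0.48],0],
    [1,[0,-0.82,0.56],0],
    [1,[0,-0.82,0.56],0],
    [1,[0,-0.76,0.65],0],
    [1,[0,-0.76,0.65],0]
  ]
}}

```text
time_s: 45.45
position: [0.5787, 0.1286, 0.262]
eef_rot: [0.0, -0.013, 1.0, -0.001]
ft_force: [0.2, 1.1, 2.5]
gripper_width: -0.0003
```

Emit:
{"name": "jog_arm", "arguments": {
  "increments": [
    [1,[0,-0.7,0.72],0],
    [1,[0,-0.7,0.72],0],
    [1,[0,-0.62,0.78],0],
    [1,[0,-0.62,0.78],0],
    [1,[0,0,0],0],
    [1,[0,0,0],0]
  ]
}}

```text
time_s: 46.05
position: [0.5788, 0.1029, 0.2319]
eef_rot: [-0.001, -0.013, 1.0, -0.001]
ft_force: [0.2, -1.3, -0.1]
gripper_width: 0.0002
```

```bash
python3 st.py; python3 lid.py b
```

```text
46.05 j [ 0.177  0.37   0.024  1.227 -0.002  0.152] p [0.5788 0.1029 0.2319] tz [-0.002 -0.002 -1.   ] tx [-1.    -0.025  0.002] F [ 0.2 -1.3 -0.1] w 0.0002
side 0.45 679 angle med 0.627
side 0.65 256 angle med 0.645
top 0.45 2 angle med 0.014
top 0.65 80 angle med 0.613
```

View pics/side_b.png

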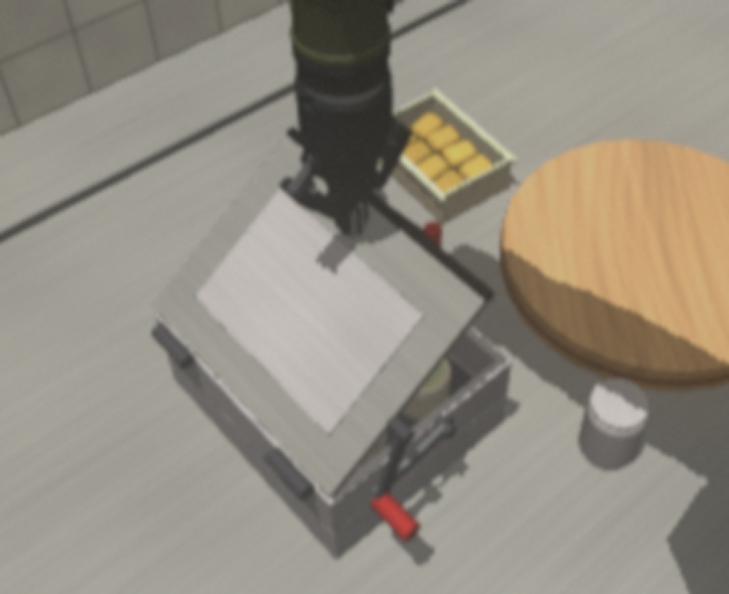

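Emit:
{"name": "jog_arm", "arguments": {
  "increments": [
    [1,[0,-0.54,0.84],0],
    [1,[0,-0.54,0.84],0],
    [1,[0,-0.3,0.6],0],
    [1,[0,-0.3,0.6],0],
    [1,[0,-0.3,0.6],0],
    [1,[0,-0.2,0.5],0],
    [1,[0,-0.18,0.46],0],
    [1,[0,-0.18,0.46],0]
  ]
}}

```text
time_s: 46.95
position: [0.5799, 0.0774, 0.1833]
eef_rot: [-0.0, -0.013, 1.0, -0.001]
ft_force: [-0.5, -0.4, 2.4]
gripper_width: -0.0001
```

Emit:
{"name": "jog_arm", "arguments": {
  "increments": [
    [1,[0,-0.18,0.46],0],
    [1,[0,-0.14,0.48],0],
    [1,[0,-0.14,0.48],0],
    [1,[0,-0.13,0.48],0],
    [1,[0,-0.13,0.48],0],
    [1,[0,-0.09,0.48],0],
    [1,[0,-0.09,0.48],0],
    [1,[0,0,0],0]
  ]
}}

```text
time_s: 47.75
position: [0.5796, 0.0685, 0.1493]
eef_rot: [-0.001, -0.013, 1.0, -0.001]
ft_force: [0.3, -0.0, 0.5]
gripper_width: 0.0002
```

```bash
python3 st.py; python3 lid.py c
```

```text
47.75 j [ 0.119  0.405 -0.142  1.025 -0.002  0.093] p [0.5796 0.0685 0.1493] tz [-0.001 -0.002 -1.   ] tx [-1.    -0.025  0.001] F [ 0.3 -0.   0.5] w 0.0002
side 0.45 558 angle med 0.177
side 0.65 249 angle med 0.183
top 0.45 0 angle med None
top 0.65 23 angle med 0.121
```

Emit:
{"name": "jog_arm", "arguments": {
  "increments": [
    [1,[0,0,0.4],0],
    [1,[0,0,0.4],0],
    [1,[0,0,0.4],0],
    [1,[0,0,0.4],0],
    [1,[0,0,0.4],0],
    [1,[0,0,0.3],0],
    [1,[0,0,0.2],0],
    [1,[0,0,0],0]
  ]
}}

```text
time_s: 48.65
position: [0.5799, 0.0686, 0.1248]
eef_rot: [-0.0, -0.013, 1.0, -0.001]
ft_force: [0.2, -0.1, 0.4]
gripper_width: 0.0
```

Emit:
{"name": "jog_arm", "arguments": {
  "increments": [
    [1,[0,0,0.2],0],
    [1,[0,0,0.1],0],
    [1,[0,0,0],0]
  ]
}}

```text
time_s: 48.95
position: [0.5802, 0.0686, 0.1222]
eef_rot: [0.0, -0.013, 1.0, -0.001]
ft_force: [0.5, -1.0, 0.3]
gripper_width: 0.0001
```

```bash
python3 st.py; python3 lid.py d
```

```text
48.95 j [ 0.119  0.424 -0.186  0.96  -0.002  0.093] p [0.5802 0.0686 0.1222] tz [ 0.    -0.002 -1.   ] tx [-1.    -0.025 -0.   ] F [ 0.5 -1.   0.3] w 0.0001
side 0.45 499 angle med 0.039
side 0.65 225 angle med 0.041
top 0.45 0 angle med None
top 0.65 24 angle med 0.111
```

View pics/side_d.png

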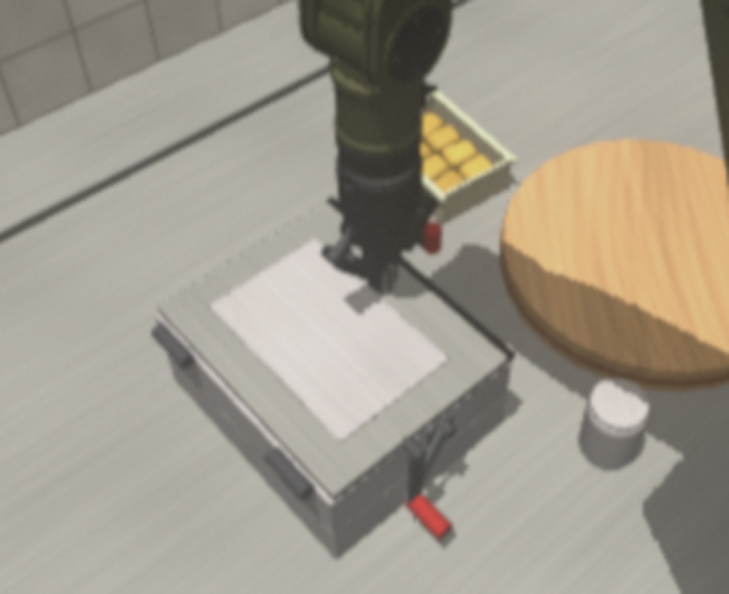

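Emit:
{"name": "jog_arm", "arguments": {
  "increments": [
    [1,[0,0,0.15],0],
    [1,[0,0,0.15],0],
    [1,[0,0,0.1],0],
    [1,[0,0,0],0]
  ]
}}

```text
time_s: 49.45
position: [0.5805, 0.0686, 0.1219]
eef_rot: [0.001, -0.013, 1.0, -0.001]
ft_force: [-6.8, 0.5, 20.3]
gripper_width: 0.0001
```

```bash
python3 st.py; python3 lid.py e
```

```text
49.45 j [ 0.119  0.423 -0.189  0.956 -0.002  0.093] p [0.5805 0.0686 0.1219] tz [ 0.003 -0.002 -1.   ] tx [-1.    -0.025 -0.003] F [-6.8  0.5 20.3] w 0.0001
side 0.45 498 angle med 0.039
side 0.65 223 angle med 0.041
top 0.45 0 angle med None
top 0.65 23 angle med 0.113
```

Emit:
{"name": "jog_arm", "arguments": {
  "increments": [
    [1,[0,0,-2],0],
    [1,[0,0,-3],0],
    [1,[0,0,-3],0],
    [1,[0.1,-3.6,0],0],
    [1,[0.1,-3.6,0],0],
    [1,[0.1,-3.6,0],0],
    [1,[0,0,0],0],
    [1,[0,0,0],0]
  ]
}}

```text
time_s: 50.35
position: [0.58, -0.0399, 0.1985]
eef_rot: [0.0, -0.012, 1.0, -0.001]
ft_force: [0.1, 0.3, -0.5]
gripper_width: 0.0002
```

```bash
python3 st.py; python3 lid.py f
```

```text
50.35 j [-6.800e-02  3.710e-01 -6.300e-02  1.137e+00 -1.000e-03 -9.100e-02] p [ 0.58   -0.0399  0.1985] tz [ 0.    -0.001 -1.   ] tx [-1.    -0.024 -0.   ] F [ 0.1  0.3 -0.5] w 0.0002
side 0.45 500 angle med 0.039
side 0.65 367 angle med 0.042
top 0.45 367 angle med 0.039
top 0.65 323 angle med 0.04
```

View pics/side_f.png

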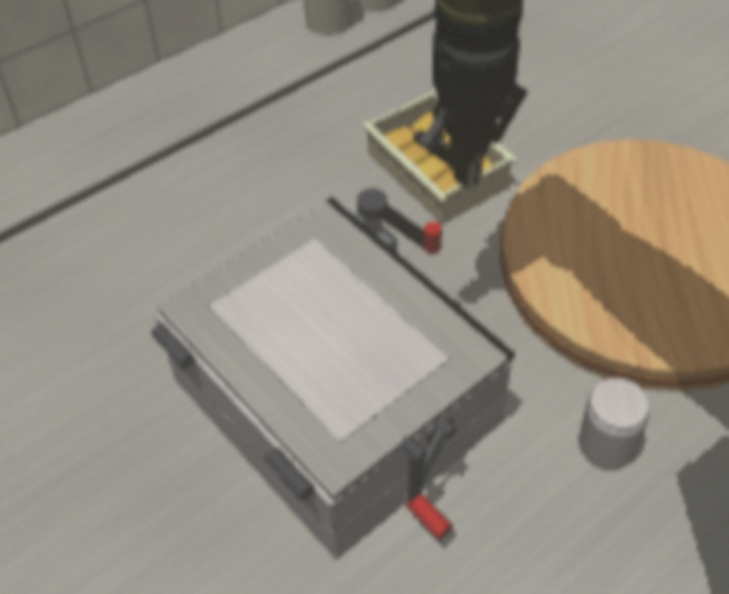

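Emit:
{"name": "jog_arm", "arguments": {
  "increments": [
    [1,[0,0,3],0],
    [1,[0,0,2.5],0],
    [1,[0,0,0],0],
    [1,[0,0.5,0],0],
    [1,[0,0.5,0],0],
    [1,[0,0.4,0],0],
    [1,[0,0,0],0]
  ]
}}

```text
time_s: 51.15
position: [0.5805, -0.0246, 0.1447]
eef_rot: [0.001, -0.013, 1.0, -0.001]
ft_force: [-0.4, 0.4, 0.4]
gripper_width: 0.0
```

```bash
python3 st.py; python3 lid.py g
```

```text
51.15 j [-0.041  0.401 -0.162  1.006 -0.002 -0.068] p [ 0.5805 -0.0246  0.1447] tz [ 0.002 -0.002 -1.   ] tx [-1.    -0.026 -0.002] F [-0.4  0.4  0.4] w 0.0
side 0.45 497 angle med 0.038
side 0.65 374 angle med 0.042
top 0.45 293 angle med 0.039
top 0.65 297 angle med 0.04
```

View pics/side_g.png

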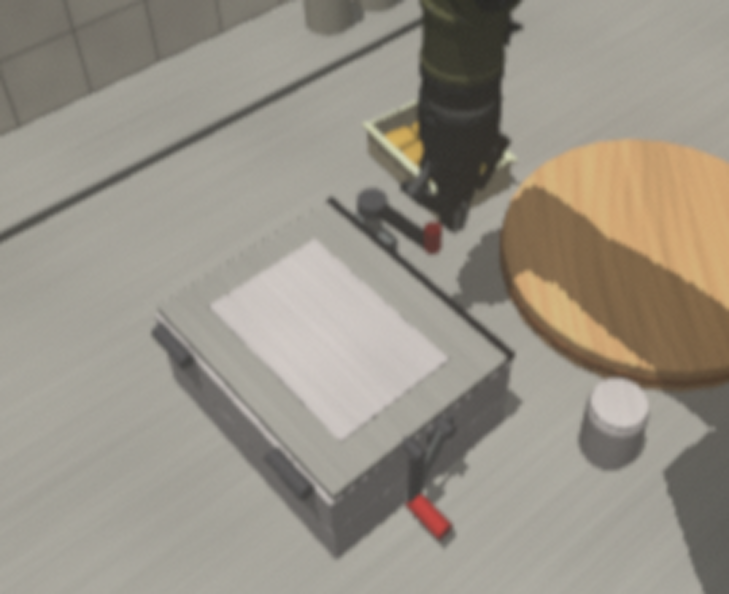

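Emit:
{"name": "jog_arm", "arguments": {
  "increments": [
    [1,[0,0.5,0],0],
    [1,[0,0.5,0],0],
    [1,[0.19,0.88,0],6],
    [1,[0.19,0.88,0],6],
    [1,[0.19,0.88,0],6],
    [1,[0.19,0.88,0],6],
    [1,[0,0,0],0],
    [1,[0,0,0],0]
  ]
}}

```text
time_s: 52.05
position: [0.5767, 0.0204, 0.1434]
eef_rot: [0.0, 0.194, 0.981, -0.001]
ft_force: [-0.3, -0.0, 0.3]
gripper_width: 0.0004
```

```bash
python3 st.py; python3 lid.py i; python3 - <<'E'
from h import *
for n in('side','top'):
    c=cap(n);P=cloud(c);x,y=P[...,0],P[...,1]
    hsv=cv2.cvtColor(c['frame'],cv2.COLOR_RGB2HSV)
    r=(((hsv[...,0]<6)|(hsv[...,0]>174))&(hsv[...,1]>150)&(hsv[...,2]>50)&(y<.15)&(x>.5)); print(n,r.sum(),np.nanmedian(P[r],0))
E
```

```text
52.05 j [ 0.036  0.397 -0.172  1.002 -0.002  0.427] p [0.5767 0.0204 0.1434] tz [ 0.001 -0.002 -1.   ] tx [-0.925  0.381 -0.001] F [-0.3 -0.   0.3] w 0.0004
side 0.45 498 angle med 0.039
side 0.65 330 angle med 0.039
top 0.45 51 angle med 0.051
top 0.65 55 angle med 0.05
side 0 [nan nan nan]
top 0 [nan nan nan]
  return np.nanmean(a, axis, out=out, keepdims=keepdims)
```

View pics/side_i.png

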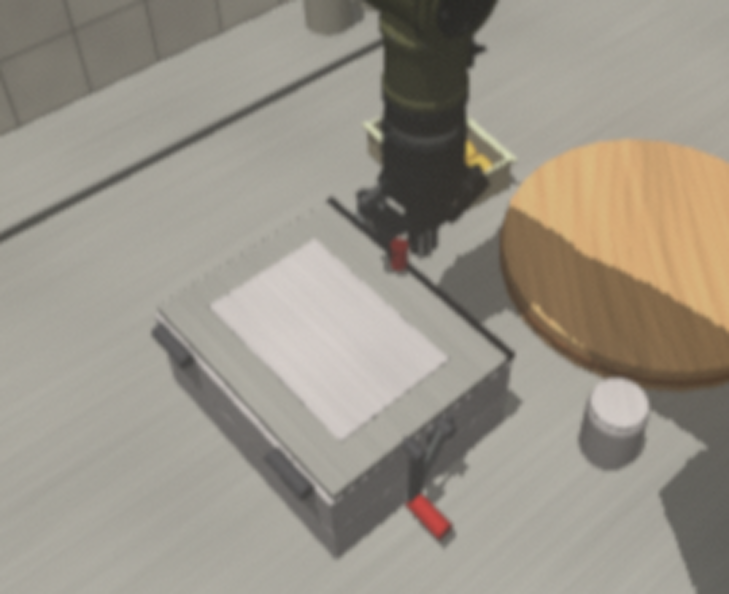

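Emit:
{"name": "jog_arm", "arguments": {
  "increments": [
    [1,[0.2,0.88,0],6],
    [1,[0.2,0.88,0],6],
    [1,[0.2,0.88,0],6],
    [1,[0.2,0.88,0],6],
    [1,[0.2,0.88,0],6],
    [1,[0.2,0.88,0],6],
    [1,[0.2,0.88,0],6],
    [1,[0,0,0],0]
  ]
}}

```text
time_s: 53.05
position: [0.6056, 0.0752, 0.143]
eef_rot: [0.001, 0.533, 0.846, -0.001]
ft_force: [-0.7, 0.2, 0.1]
gripper_width: 0.0003
```

```bash
python3 st.py; python3 lid.py k; python3 - <<'E'
import cv2
E
```

```text
53.05 j [ 0.125  0.451 -0.083  1.037 -0.002  1.25 ] p [0.6056 0.0752 0.143 ] tz [ 0.    -0.002 -1.   ] tx [-0.431  0.902 -0.002] F [-0.7  0.2  0.1] w 0.0003
side 0.45 500 angle med 0.039
side 0.65 184 angle med 0.044
top 0.45 0 angle med None
top 0.65 37 angle med 0.113
```

View pics/side_k.png

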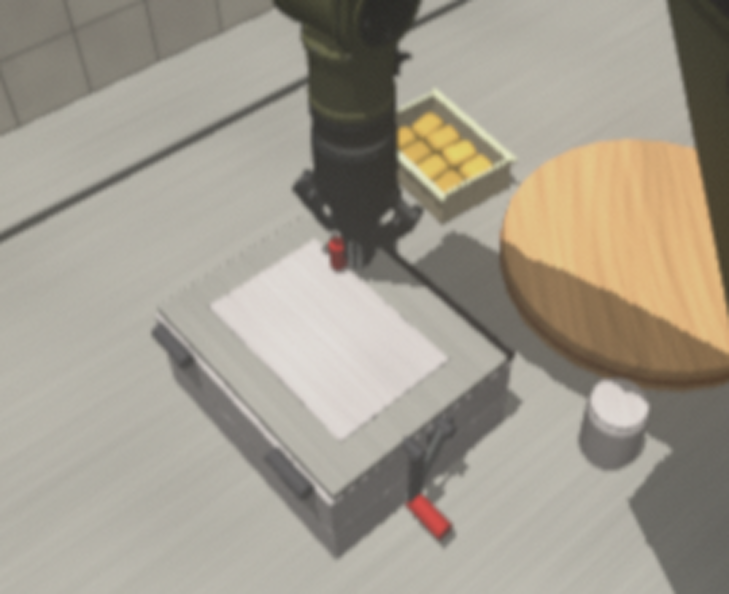

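Emit:
{"name": "jog_arm", "arguments": {
  "increments": [
    [1,[0.2,0.88,0],6],
    [1,[0.2,0.88,0],6],
    [1,[0.2,0.88,0],6],
    [1,[0.14,0.6,0],4],
    [1,[0,0,0],0]
  ]
}}

```text
time_s: 53.65
position: [0.6342, 0.0913, 0.1432]
eef_rot: [0.001, 0.685, 0.729, -0.001]
ft_force: [-0.4, -0.6, -0.0]
gripper_width: 0.0001
```

Emit:
{"name": "jog_arm", "arguments": {
  "increments": [
    [1,[0,0.3,0],1],
    [1,[0,0.2,0],0],
    [1,[0,0,0],0]
  ]
}}

```text
time_s: 53.95
position: [0.6388, 0.0915, 0.1433]
eef_rot: [0.001, 0.692, 0.722, -0.001]
ft_force: [-0.7, -0.3, -0.1]
gripper_width: -0.0001
```

Push on in small steps until the end stop resists.

Emit:
{"name": "jog_arm", "arguments": {
  "increments": [
    [1,[0,0.2,0],0],
    [1,[0,0.2,0],0],
    [1,[0,0,0],0]
  ]
}}

```text
time_s: 54.25
position: [0.6409, 0.0917, 0.1432]
eef_rot: [-0.001, 0.692, 0.722, -0.002]
ft_force: [-6.1, 0.9, 2.7]
gripper_width: 0.0003
```

Emit:
{"name": "jog_arm", "arguments": {
  "increments": [
    [1,[0,0.2,0],0],
    [1,[0,0.2,0],0],
    [1,[0,0,0],0]
  ]
}}

```text
time_s: 54.55
position: [0.6411, 0.0918, 0.143]
eef_rot: [-0.003, 0.692, 0.722, -0.005]
ft_force: [-15.1, 0.6, 7.6]
gripper_width: -0.0004
```

End stop is reached: 15 N and the tool no longer advances. Backing off to check.

Emit:
{"name": "jog_arm", "arguments": {
  "increments": [
    [1,[0,-0.5,0],0],
    [1,[0,-1,0],0],
    [1,[0,-1,-2],0],
    [1,[0,-1,-4],0],
    [1,[0,-4,-4],0],
    [1,[0,-4,-2],0],
    [1,[-4,-2,0],0],
    [1,[-4,-2,0],0]
  ]
}}

```text
time_s: 55.35
position: [0.5002, 0.0056, 0.2605]
eef_rot: [0.003, 0.691, 0.723, 0.001]
ft_force: [0.8, -1.3, 1.6]
gripper_width: -0.0002
```

Emit:
{"name": "jog_arm", "arguments": {
  "increments": [
    [1,[-4,0,0],0],
    [1,[-4,0,0],0],
    [1,[-4,0,0],0],
    [1,[-4,0,0],0],
    [1,[0,0,0],0],
    [1,[0,0,0],0]
  ]
}}

```text
time_s: 55.95
position: [0.507, -0.155, 0.2593]
eef_rot: [0.001, 0.693, 0.721, -0.0]
ft_force: [-0.4, 0.9, -0.2]
gripper_width: -0.0001
```

```bash
python3 st.py; python3 lid.py z; python3 - <<'E'
from h import *
for n in('side','top'):
    c=cap(n);P=cloud(c);x,y=P[...,0],P[...,1]
    hsv=cv2.cvtColor(c['frame'],cv2.COLOR_RGB2HSV)
    r=(((hsv[...,0]<6)|(hsv[...,0]>174))&(hsv[...,1]>150)&(hsv[...,2]>50)&(y<.15)&(x>.5)); print(n,r.sum(),np.nanmedian(P[r],0))
E
```

```text
55.95 j [-0.296  0.257 -0.069  1.243 -0.002  1.235] p [ 0.507  -0.155   0.2593] tz [ 0.001 -0.002 -1.   ] tx [-0.04   0.999 -0.002] F [-0.4  0.9 -0.2] w -0.0001
side 0.45 497 angle med 0.04
side 0.65 383 angle med 0.108
top 0.45 367 angle med 0.041
top 0.65 345 angle med 0.063
side 11 [0.65817241 0.09824727 0.16299596]
top 21 [0.66082937 0.09411399 0.16249687]
```

View pics/top_z.png

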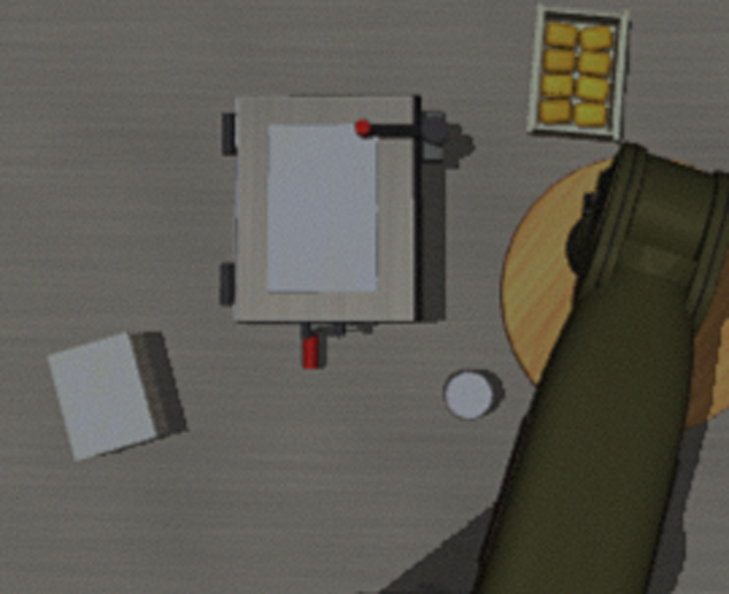

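```bash
python3 -c "
from rig import env
print(env.job_done())"
```

```text
the job is handed in; nothing more can be done
None
```

All five pots are in the well, the lid is shut, and the cam lever is at its end stop. I handed the job in at about 56 s; it reports no verdict.

**What I did**
- I set the five pots upright on the well floor. One pot had been knocked about 4 cm aside on the block, so I measured it again before picking it up.
- I pressed the red roll until the stay folded, then pushed the lid down by its outer face. I slowed to about 0.25 rad/s over the last part.
- I swept the lever knob through its quarter turn and withdrew the arm clear of everything.

**Last checks**
- **Pots:** before the lid closed, all five showed upright in the pictures. The depth data put four of them in the well in both cameras. The arm hid the fifth from the side camera, so only the top camera confirmed it.
- **Lid:** its top surface read 0.039–0.041 rad on the side clear of the lever. About 0.033 of that comes from the plate's half thickness, so the lid angle is under 0.01 rad. It also resisted a 20 N push without moving.
- **Lever:** the knob is at (0.660, 0.095), within about 1 mm of its expected end-stop position. The stop resisted a 15 N push with no further travel.
- **Bystanders:** in the final top picture the take-away box, trays and tin look unmoved. I did not re-measure their positions at the end.

**Readings that disagreed**
- The last lid readings near the lever were higher, 0.06 and 0.11 rad. The lever bar now lies over that part of the lid; before it swung in, the same area read 0.04.
- Early on, the last joint hit its range limit and tilted the tool by about 0.08 rad. I removed the tilt before placing any pot.

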